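Pack the sample vials into the transport case and pin its cover

TASK

Pack the sample vials for the courier: swing the flat cover of the grey transport case sideways round its pivot screw, all the way until the opening is clear, and set every vial that is on the worktop down inside the case without dropping it in. Then swing the cover back shut against its stop, knock the sprung lock pin behind it fully down with the mallet (never with the hand), and stand the mallet back on its head on its round cork mat, leaving the other things on the worktop where they are.

Things in the scene. Friction and masses are not known exactly. Their poses are not given: they have to be found in the camera images.
- case: grey open-topped transport case fixed to the worktop; place and yaw vary. Origin at the centre of its underside, x axis along its short side away from the robot, y along its long side to the left. Inside 140 (x) by 160 (y) mm, walls 8 mm, inner floor at z = 8 mm, rim at 78 mm; the shut cover lies at 78 to 83 mm, so vials may stand or lie inside.
- case_pivot (a point): the pivot screw of the cover, at the case's far right corner (case frame x = 78, y = -88, z = 78 mm); the cover turns about a vertical axis through it. The screw head rises to z = 91 mm.
- cover (a joint): angle of the flat aluminium cover (172 x 188 x 4 mm) about the pivot screw: 0 = shut on its stop; grows anticlockwise seen from above, swinging the cover to the right and towards the robot, to a stop at 1.75 rad (opening clear from about 1.4). Starts ajar, 0.1 to 0.35. Friction of 0.15 N m keeps it where it is left.
- cover_knob (a point): centre of the black round knob on the cover near its front edge: 24 mm diameter from 92 to 112 mm above the worktop, on a 16 mm neck down to the cover at 83 mm; this point is at 102 mm, 149 mm from the pivot axis, at case frame x = -55, y = -20 mm when shut. It turns in a grip, so it can be led along the arc without turning the hand; 1 to 2 N moves it.
- lock_pin (a joint): how far the sprung lock pin is driven down, in m: 0 = up, 0.016 = fully down on its stop. It takes 5 to 7 N from above; a friction sleeve keeps it at the depth reached.
- pin_top (a point): centre of the flat top of the lock pin's steel head (26 mm diameter, 9 mm thick), on the housing behind the far long wall of the case (case frame x = 98, y = 20 mm); 109 mm above the worktop when up, 93 mm when fully down. It moves with the pin.
- mallet: mallet standing on its black rubber barrel head (48 mm diameter, 70 mm tall). Origin at the centre of the head's lower face, z up. Level wooden handle, 22 mm wide and high, centred at z = 36 mm, runs along the mallet's -x to 147 mm from the head's axis. 0.2 to 0.33 kg, centre of mass 10 mm from the head's axis. Grip the handle close beside the head, or the head; its lower face strikes the pin.
- mallet_mat: round cork mat, 100 mm diameter, 4 mm thick, fixed on the worktop at the right; the mallet starts on it with its handle within about 0.5 rad of pointing to the robot's side (-x). Origin at the centre of its underside.
- vial_1: glass sample vial with screw cap, 27 mm diameter, 62 mm tall (cap 22 mm wide over the top 4 mm, body 27 mm up to 58), about 22 g; starts upright; origin at the centre of its underside, z axis up to the cap. May be absent from a run (then None in every reading).
- vial_2: glass sample vial with screw cap, 27 mm diameter, 62 mm tall (cap 22 mm wide over the top 4 mm, body 27 mm up to 58), about 22 g; starts upright; origin at the centre of its underside, z axis up to the cap. May be absent from a run (then None in every reading).
- vial_3: glass sample vial with screw cap, 27 mm diameter, 62 mm tall (cap 22 mm wide over the top 4 mm, body 27 mm up to 58), about 22 g; starts upright; origin at the centre of its underside, z axis up to the cap. May be absent from a run (then None in every reading).
- vial_4: glass sample vial with screw cap, 27 mm diameter, 62 mm tall (cap 22 mm wide over the top 4 mm, body 27 mm up to 58), about 22 g; starts upright; origin at the centre of its underside, z axis up to the cap. May be absent from a run (then None in every reading).
- vial_5: glass sample vial with screw cap, 27 mm diameter, 62 mm tall (cap 22 mm wide over the top 4 mm, body 27 mm up to 58), about 22 g; starts upright; origin at the centre of its underside, z axis up to the cap. May be absent from a run (then None in every reading).
- forceps: steel forceps, 14 x 125 x 8 mm, lying between the vials; leave alone. Origin at the centre of its underside.
- timer: white lab timer, 58 x 66 x 19 mm, right of the case, low enough for the cover to pass over; leave alone. Origin at the centre of its underside.
- pen: pen, 11 x 145 x 9 mm, near the front edge of the worktop; leave alone. Origin at the centre of its underside.
Things that resemble listed ones, but are neither listed nor needed, are in the scene too. Leave any turquoise look-alike of the vial_4 alone.

How it is judged:
By the outcome, as a careful person would: the job done as asked, in the order asked, and still so for the second after the job is handed in, with the robot touching nothing.
Of vial_1, vial_2, vial_3, vial_4, vial_5 only 3 to 5 are there at a start; the rules pass over those that are not, and their reading is None.
At some moment in a run one of vial_1, vial_2, vial_3, vial_4, vial_5 may be knocked a few centimetres aside while the robot is not near it.
It also fails if it takes over 208 s, if anything falls off the work surface, if the arm or the gripper's body presses on something with over 40 N, if the wrist force passes 120 N, or if a joint passes its speed limit or range.

ROBOT

A 6-joint arm with a two-finger parallel gripper is mounted at the origin on a cart in front of the work surface, level with it; the furniture and walls round the work are solid. World frame = base frame: x ahead of the robot, y to its left, z up, the work surface at z = 0. Lengths are in m, angles in rad, forces in N, time in s.
With the tool pointing down it reaches from about 0.375 to 0.9 m from the base axis. Payload 3.1 kg.
Tool frame: the origin (TCP) lies at the very end of the fingers, on their centre line; the grasp point (between the pads) lies 19 mm behind it (manip.grasp_offset is the distance from the TCP to the grasp point, in m); y points along the fingers, z is the direction in which the jaws open and shut, and the axes are right-handed (so a half turn about y gives the same grasp; the last joint's range is limited). The gripper opens to 85 mm and grips with 20 to 120 N. Pads are 22 mm wide; open, the fingers measure 114 mm over their backs; the gripper's body (76 mm by 85 mm) begins 54 mm behind the grasp point. The pads swing forward as they close: fully open they stand 13 mm farther back than shut.
Start: joints at [1.083, 0.527, 1.433, -0, 1.181, -0.178], TCP at [0.19, 0.595, 0.231] pointing down, gripper open.
Joint ranges: [-3.08, 3.08], [-0.75, 2.2], [0.22, 2.44], [-1.43, 4.57], [0, 2.65], [-2.85, 2.85]. Speed limits (rad/s): [2.79, 2.79, 3.14, 3.14, 3.14, 3.14].

INTERFACE

Orientations are given as a unit quaternion [x, y, z, w].
In Python, from station import manip gives the robot as it stands.
- The arm moves only by the tool apply_moves, never from a script. Its argument "motion" is a list of rows, each a list of 5 numbers: the finger opening in mm, from 0 to 85.4, then the shift along the tool's x, y, z in units of 30 mm (1.0 is 30 mm), then the turn about the tool's y in units of 10 degrees (1.0 is 10 degrees). In form: [[fingers, x, y, z, twist], ...]. A call has 1 to 12 rows; each row is the pose to reach, as a shift and turn from the pose commanded when the call began, along the tool's axes at that moment; what a row does not reach only later rows make up. A row lasts 1/8 s, in which the tool goes at most 62.5 mm and 10.7 degrees, less where a joint would pass 70% of its speed; a pose out of reach is approached as far as the arm can. A call with a gripper value outside its range is refused whole. The fingers move at their own pace and stop on an object; "squeeze" is the grip in N (left out, the last holds). Time passes only in rows, so rows that repeat a pose let the fingers close. It gives the time, the measured TCP pose, the force and the opening at its end, in the units of the state.
- manip.sense(): the state, without advancing time (a new reading comes with each control period).
- manip.snapshot(name): name is "scene" or "top"; returns the picture (420x560x3 uint8, red, green, blue); there is no depth.
- manip.get_calibration(name): a dict with "intrinsics" (3x3 intrinsics, pixels), "dist_coeffs" ([k1, k2, p1, p2, k3] as OpenCV has them; the pictures are not rectified), "extrinsics" (4x4, takes a point from camera to world coordinates). Camera axes: x right, y up, looking along -z (the intrinsics and any distortion apply to the point x, -y, -z); pixel columns grow to the right and rows downward; lengths in m; the calibration is good to about 2 mm. A picture is of the moment at which its call begins. get_calibration takes no time and is no camera call.
- manip.sign_off(): hands the job in, once; it reports no verdict.
The state is a dict: "t": time; "q": joint angles; "qd": joint speeds; "tau": joint torques, N m; "tcp_pos": TCP position; "tool_rot": TCP orientation; "force": force on the tool from outside, world axes, zero at the start; "ft_torque": the same for the moment, N m; "finger_gap": opening from 0.0 (shut) to 1.0 (fully open).
Only numpy, scipy, OpenCV 4.12 (cv2) and the standard library are available. Lean on these libraries where they do the work, as an engineer would, in place of code of your own. Each camera call takes 0.05 s, during which the arm holds its last target.

## Working session

There is one attempt and no reset: what is moved stays moved. The work goes in short steps, Python scripts to look and compute and a tool call to move; the robot and the scene stay as the last step left them, time stands still between calls to the robot, and variables do not carry over. Pictures are saved under pics/ and viewed, and the job is handed in when it is done.

Besides the shell and the picture viewer there is one more tool, called after "Request:" by a JSON object that holds its "fn" and its "kwargs", one argument or row to a line. apply_moves: Moves the arm, as the interface text tells. Its arguments: {"type":"object","properties":{"motion":{"type":"array"},"squeeze":{"type":"number"}},"required":["motion"]}

```bash
ls; mkdir -p pics; python3 - <<'E'
from station import manip
import cv2
s=manip.sense(); print(s)
for n in ("scene","top"):
    im=manip.snapshot(n); cv2.imwrite(f"pics/{n}0.png",im[:,:,::-1])
    c=manip.get_calibration(n); print(n,c)
print(manip.grasp_offset)
E
```

```text
pics
{'t': 0.0, 'q': array([ 1.08350679e+00,  5.28472793e-01,  1.43390243e+00,  1.71029373e-05,
        1.18142860e+00, -1.78491796e-01]), 'qd': array([ 9.80781240e-04, -6.31243984e-04, -6.07061712e-04, -4.52475724e-04,
        6.33971499e-04, -5.72536109e-06]), 'tau': array([-5.24243460e-04, -4.42352235e+01, -1.78025419e+01, -2.38353168e-04,
        8.44458584e-03,  6.65626487e-06]), 'tcp_pos': array([0.18956392, 0.59479913, 0.23032953]), 'tool_rot': array([ 0.69943139, -0.10900618,  0.10848469, -0.69795735]), 'force': array([0.4528777 , 0.10797644, 0.73296139]), 'ft_torque': array([ 0.00164974,  0.01010772, -0.02002694]), 'finger_gap': 0.9975508200463896}
scene {'intrinsics': array([[380.53086711,   0.        , 282.93852958],
       [  0.        , 380.53086711, 203.13161181],
       [  0.        ,   0.        ,   1.        ]]), 'dist_coeffs': array([-0.03876511,  0.        ,  0.        ,  0.        ,  0.        ]), 'extrinsics': array([[-0.48265809,  0.63361948, -0.6046218 ,  0.0047159 ],
       [-0.87576902, -0.34258659,  0.34009271,  0.34913177],
       [ 0.00835405,  0.69365754,  0.7202565 ,  0.73185265],
       [ 0.        ,  0.        ,  0.        ,  1.        ]])}
top {'intrinsics': array([[432.28072058,   0.        , 280.85071547],
       [  0.        , 432.28072058, 212.92315976],
       [  0.        ,   0.        ,   1.        ]]), 'dist_coeffs': array([-0.09141914,  0.        ,  0.        ,  0.        ,  0.        ]), 'extrinsics': array([[ 0.01971043,  0.99298804, -0.11656004,  0.39585125],
       [-0.99979782,  0.02003971,  0.00165363,  0.05261074],
       [ 0.00397786,  0.11650388,  0.99318227,  1.32680356],
       [ 0.        ,  0.        ,  0.        ,  1.        ]])}
0.0187
```

View pics/scene0.png

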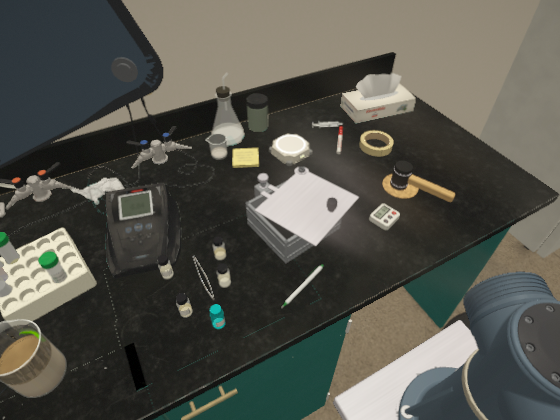

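View pics/top0.png

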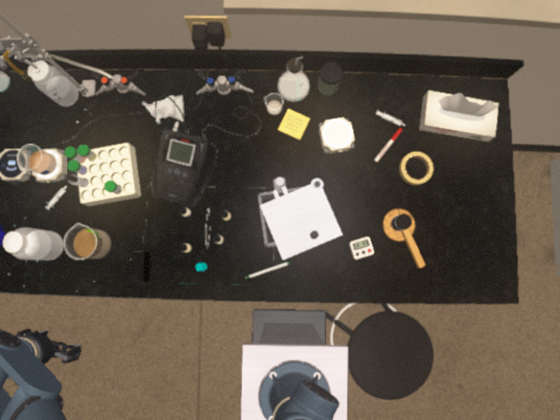

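```bash
python3 - <<'E'
import cv2
im=cv2.imread('pics/top0.png')
cv2.imwrite('pics/top0a.png',cv2.resize(im[90:290,90:290],None,fx=3,fy=3,interpolation=cv2.INTER_CUBIC))
cv2.imwrite('pics/top0b.png',cv2.resize(im[80:280,260:460],None,fx=3,fy=3,interpolation=cv2.INTER_CUBIC))
E
```

```text
(no output)
```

View pics/top0a.png

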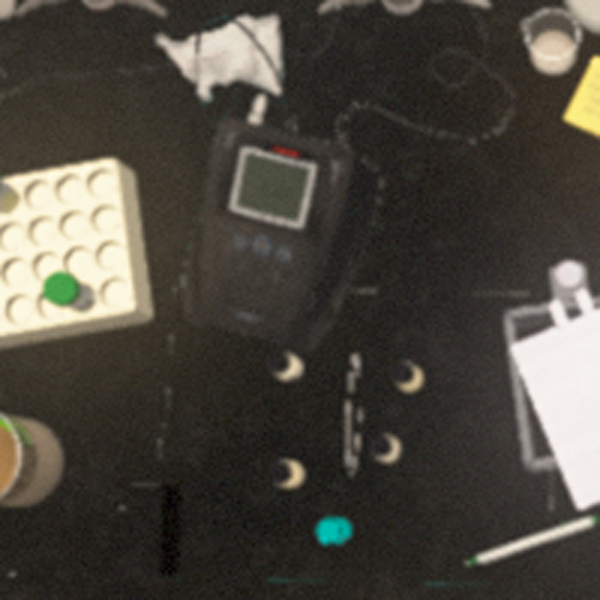

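View pics/top0b.png

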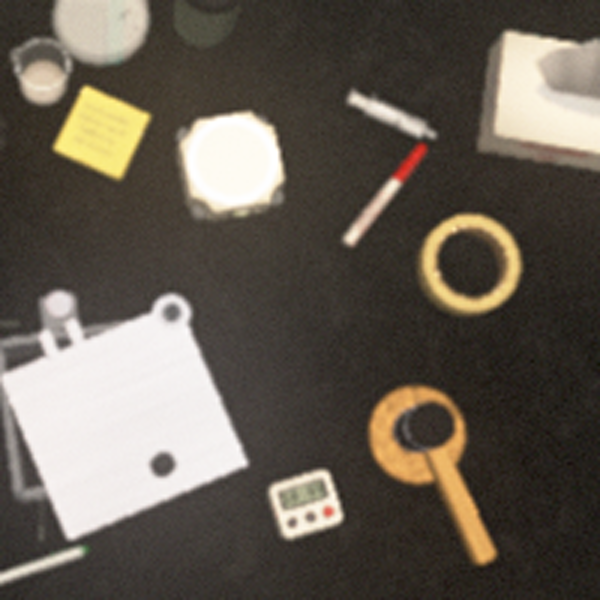

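```bash
cat > h.py <<'E'
import numpy as np, cv2
from station import manip
def cal(n): 
    c=manip.get_calibration(n); return c["intrinsics"],c["dist_coeffs"],c["extrinsics"]
def p2w(n,u,v,z):
    K,d,E=cal(n)
    p=cv2.undistortPoints(np.array([[[u,v]]],float),K,d)[0,0]
    r=E[:3,:3]@np.array([p[0],-p[1],-1.]); o=E[:3,3]
    return o+r*(z-o[2])/r[2]
def w2p(n,P):
    K,d,E=cal(n)
    P=np.atleast_2d(P); c=(P-E[:3,3])@E[:3,:3]; c=c*[1,-1,-1]
    return cv2.projectPoints(c.reshape(-1,1,3),np.zeros(3),np.zeros(3),K,d)[0][:,0]
def snap(n,name): 
    im=manip.snapshot(n)[:,:,::-1].copy(); cv2.imwrite(f"pics/{name}.png",im); return im
def crop(im,name,x0,y0,w,h,f): cv2.imwrite(f"pics/{name}.png",cv2.resize(im[y0:y0+h,x0:x0+w],None,fx=f,fy=f,interpolation=cv2.INTER_CUBIC))
E
python3 - <<'E'
from h import *
im=cv2.imread('pics/scene0.png')
crop(im,'s0a',140,220,120,120,5)
crop(im,'s0b',230,140,150,130,5)
crop(im,'s0c',360,140,110,100,6)
im=cv2.imread('pics/top0.png')
crop(im,'t0c',250,165,100,100,6)
crop(im,'t0d',340,195,100,80,7)
crop(im,'t0e',170,195,75,85,7)
E
```

```text
(no output)
```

View pics/s0a.png

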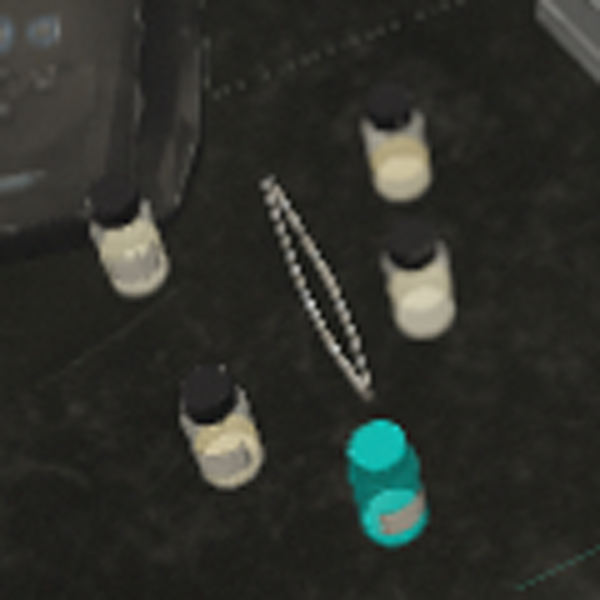

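View pics/s0b.png

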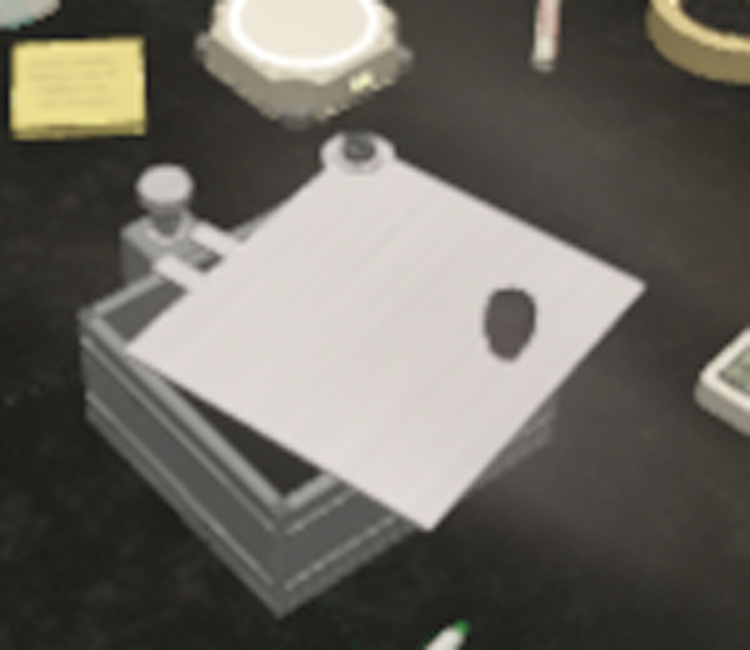

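View pics/s0c.png

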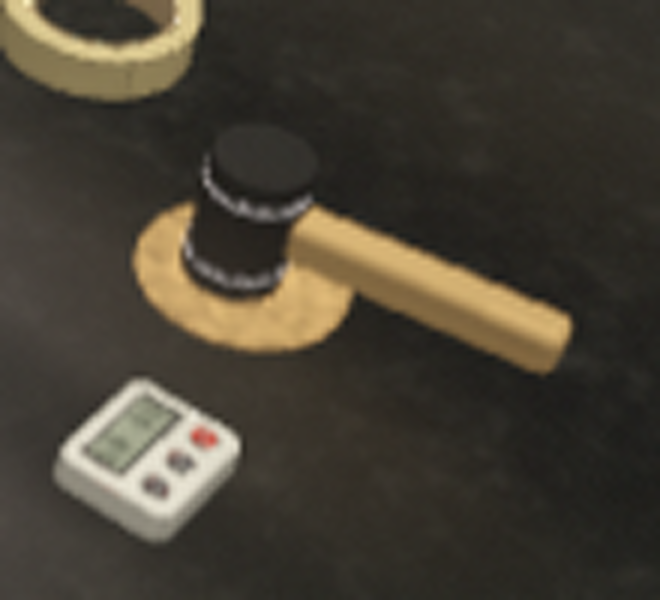

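View pics/t0c.png

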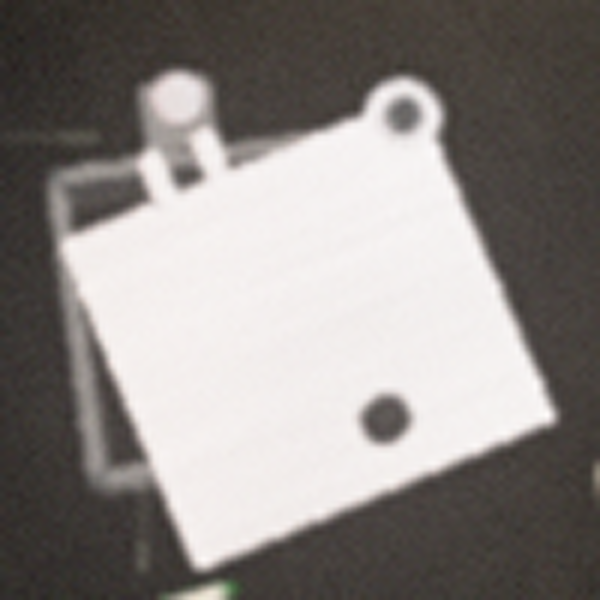

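View pics/t0d.png

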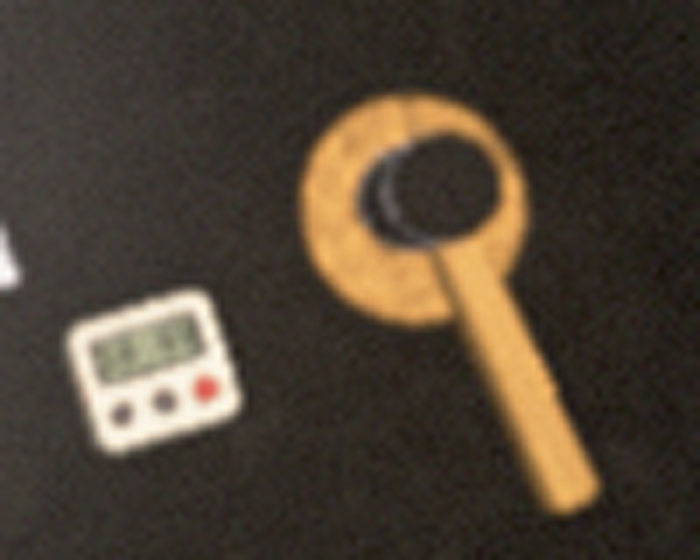

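View pics/t0e.png

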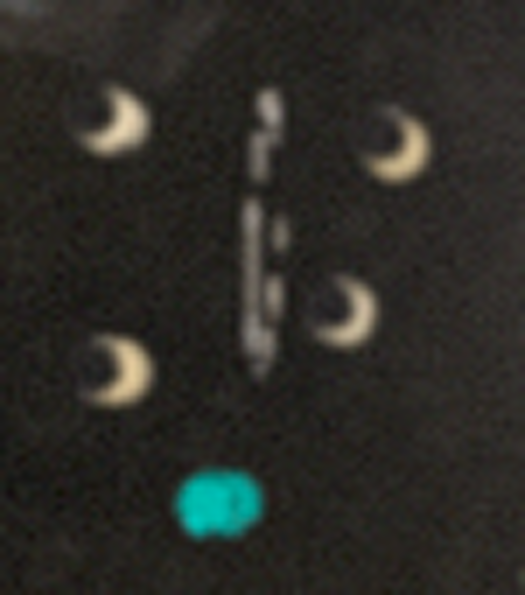

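```bash
cat >> h.py <<'E'
def tri(u1,u2,z=None):
    # u1: top px, u2: scene px
    rs=[]
    for n,u in (("top",u1),("scene",u2)):
        a=p2w(n,*u,0.0); E=cal(n)[2]; o=E[:3,3]; d=(a-o)/np.linalg.norm(a-o); rs.append((o,d))
    A=sum(np.eye(3)-np.outer(d,d) for o,d in rs); b=sum((np.eye(3)-np.outer(d,d))@o for o,d in rs)
    return np.linalg.solve(A,b)
def cc(x0,y0,f,u,v): return (x0+(u+.5)/f-.5, y0+(v+.5)/f-.5)
E
python3 - <<'E'
from h import *
np.set_printoptions(precision=4,suppress=True)
te=lambda u,v:cc(170,195,7,u,v); sa=lambda u,v:cc(140,220,5,u,v)
tc=lambda u,v:cc(250,165,6,u,v); sb=lambda u,v:cc(230,140,5,u,v)
td=lambda u,v:cc(340,195,7,u,v); sc=lambda u,v:cc(360,140,6,u,v)
L=[("A",te(93,110),sa(115,195),.062),("B",te(378,138),sa(390,105),.062),("C",te(328,300),sa(413,240),.062),("D",te(97,368),sa(212,390),.062),
("turq",te(208,503),sa(380,445),.062),
("pivot",tc(404,114),sb(359,149),.091),("knob",tc(385,418),sb(512,305),.112),("pin",tc(180,98),sb(166,182),.109),
("mallet",td(455,187),sc(264,158),.074),("mat",td(414,208),sc(248,270),.004),("handleend",td(572,497),sc(548,325),.051),
("rimFL",tc(57,180),sb(85,318),.078),("rimNL",tc(98,482),sb(282,505),.078),("timer",td(155,370),sc(150,450),.019)]
for n,a,b,z in L: print(n,p2w("top",*a,z),p2w("scene",*b,z)[:2],tri(a,b))
E
```

```text
A [0.5463 0.3406 0.062 ] [0.5451 0.3397] [0.5462 0.3402 0.0611]
B [0.5368 0.2193 0.062 ] [0.5347 0.2171] [0.5363 0.2181 0.061 ]
C [0.4682 0.2379 0.062 ] [0.463  0.2359] [0.4675 0.2368 0.057 ]
D [0.4375 0.3341 0.062 ] [0.4349 0.3334] [0.4373 0.334  0.0589]
turq [0.3825 0.2851 0.062 ] [0.3811 0.2839] [0.3821 0.2845 0.061 ]
pivot [ 0.6288 -0.0525  0.091 ] [ 0.6252 -0.0529] [ 0.6287 -0.0537  0.0881]
knob [ 0.4798 -0.0432  0.112 ] [ 0.4788 -0.0459] [ 0.4789 -0.0442  0.113 ]
pin [0.6309 0.056  0.109 ] [0.6314 0.0539] [0.6302 0.0553 0.1107]
mallet [ 0.5255 -0.3133  0.074 ] [ 0.5245 -0.3119] [ 0.5257 -0.3137  0.0723]
mat [ 0.523  -0.3152  0.004 ] [ 0.5215 -0.3209] [ 0.521  -0.3162  0.007 ]
handleend [ 0.3968 -0.3691  0.051 ] [ 0.3997 -0.3696] [ 0.3975 -0.3676  0.0536]
rimFL [0.5951 0.1152 0.078 ] [0.5946 0.1167] [0.5956 0.1158 0.0766]
rimNL [0.4486 0.0918 0.078 ] [0.4511 0.0893] [0.4482 0.0913 0.0825]
timer [ 0.449  -0.1967  0.019 ] [ 0.4448 -0.1953] [ 0.4485 -0.1984  0.014 ]
```

```bash
cat >> h.py <<'E'
from scipy.spatial.transform import Rotation as Ro
np.set_printoptions(precision=4,suppress=True)
def st():
    s=manip.sense(); R=Ro.from_quat(s["tool_rot"]).as_matrix()
    print("t",round(s["t"],2),"tcp",s["tcp_pos"],"jaw yaw deg",round(np.degrees(np.arctan2(R[1,2],R[0,2])),2),"gap mm",round(s["finger_gap"]*85.4,1),"F",s["force"].round(1),"q",s["q"].round(2),"down err",(R[:,1]-[0,0,-1]).round(4))
    return s,R
def plan(*targets):
    """targets: (x,y,z[,jawyaw deg]) -> shift units & twist in 10deg from current measured"""
    s,R=st(); y0=np.arctan2(R[1,2],R[0,2])
    for t in targets:
        d=R.T@(np.array(t[:3])-s["tcp_pos"])/.03
        tw=None
        if len(t)>3:
            a=-(np.radians(t[3])-y0) # tool y points down
            a=(a+np.pi/2)%np.pi-np.pi/2; tw=np.degrees(a)/10
        print(t,"->",d.round(3),"twist",None if tw is None else round(tw,3))
O=np.array([.5368,.0213]); YAW=.162
def case(x,y):
    c,s_=np.cos(YAW),np.sin(YAW); return O+[c*x-s_*y, s_*x+c*y]
PIV=case(.078,-.088)
def knob(th): 
    a=np.arctan2(.068,-.133)+YAW+th; return PIV+.1494*np.array([np.cos(a),np.sin(a)])
E
python3 - <<'E'
from h import *
plan((.479,-.044,.2,0),(.479,-.044,.086,0))
print(Ro.from_quat(manip.sense()["tool_rot"]).as_matrix())
# device height
te=lambda u,v:cc(90,90,3,u,v)
print(tri(te(313,152),(152,191)),tri(te(304,227),(153,215)),PIV,knob(0.248),knob(1.65))
E
```

```text
t 0.1 tcp [0.1896 0.5949 0.2304] jaw yaw deg 72.31 gap mm 85.4 F [-0.5 -0.4  0.6] q [ 1.08  0.53  1.43  0.    1.18 -0.18] down err [-0.0009 -0.0017  0.    ]
(0.479, -0.044, 0.2, 0) -> [ 15.662   1.042 -17.354] twist 7.231
(0.479, -0.044, 0.086, 0) -> [ 15.664   4.842 -17.347] twist 7.231
[[ 0.9527 -0.0009  0.3039]
 [-0.3039 -0.0017  0.9527]
 [-0.0004 -1.     -0.0019]]
[0.7548 0.3092 0.0713] [0.6832 0.3232 0.0585] [ 0.628 -0.053] [ 0.4789 -0.0436] [ 0.5937 -0.1984]
```

Request:
{"fn": "apply_moves", "kwargs": {
  "motion": [
    [60, 2, 0.3, -2, 1],
    [60, 3.5, 0.6, -4, 2],
    [60, 5, 1, -5.6, 3],
    [60, 6.5, 1, -7.2, 4],
    [60, 8, 1, -8.9, 5],
    [60, 9.4, 1, -10.5, 6],
    [60, 10.9, 1, -12.1, 7],
    [60, 12.4, 1, -13.7, 7.2],
    [60, 13.8, 1, -15.3, 7.2],
    [60, 15.2, 1, -16.9, 7.2],
    [60, 15.66, 1.04, -17.35, 7.23],
    [60, 15.66, 1.04, -17.35, 7.23]
  ]
}}

```text
t: 1.6
tcp_pos: [0.4813, -0.0469, 0.2001]
tool_rot: [0.499, -0.5, 0.502, -0.499]
force: [-1.2, -0.7, -0.4]
finger_gap: 0.704
```

```bash
python3 - <<'E'
from h import *
plan((.479,-.044,.086,0))
E
```

```text
t 1.6 tcp [ 0.4813 -0.0469  0.2001] jaw yaw deg -0.25 gap mm 60.1 F [-1.2 -0.7 -0.4] q [-0.33  0.38  1.82 -0.    0.94 -0.32] down err [ 0.002  -0.0011  0.    ]
(0.479, -0.044, 0.086, 0) -> [-0.1    3.802 -0.085] twist -0.025
```

Request:
{"fn": "apply_moves", "kwargs": {
  "motion": [
    [60, -0.06, 1, -0.06, 0],
    [60, -0.06, 2, -0.06, 0],
    [60, -0.06, 3, -0.06, 0],
    [60, -0.06, 3.5, -0.06, 0],
    [60, -0.06, 3.8, -0.06, 0],
    [60, -0.06, 3.8, -0.06, 0],
    [22, -0.06, 3.8, -0.06, 0],
    [22, -0.06, 3.8, -0.06, 0],
    [22, -0.06, 3.8, -0.06, 0],
    [22, -0.06, 3.8, -0.06, 0],
    [22, -0.06, 3.8, -0.06, 0],
    [22, -0.06, 3.8, -0.06, 0]
  ],
  "squeeze": 20
}}

```text
t: 3.1
tcp_pos: [0.4795, -0.042, 0.087]
tool_rot: [0.499, -0.499, 0.501, -0.501]
force: [4.5, 1.2, 5.7]
finger_gap: 0.276
```

```bash
python3 - <<'E'
from h import *
s,R=st(); p=s["tcp_pos"][:2]
a=np.arctan2(*(p-PIV)[::-1])%(2*np.pi); print("theta",a-(np.arctan2(.068,-.133)+YAW), np.linalg.norm(p-PIV))
plan(*[(*knob(t),.086) for t in np.arange(.35,1.66,.13)])
E
```

```text
t 3.1 tcp [ 0.4795 -0.042   0.087 ] jaw yaw deg -0.0 gap mm 23.6 F [4.5 1.2 5.7] q [-0.32  0.58  1.92  0.    0.64 -0.32] down err [ 0.0045 -0.0012  0.    ]
theta 0.23666836795048063 0.14892784155929478
t 3.1 tcp [ 0.4795 -0.042   0.087 ] jaw yaw deg -0.0 gap mm 23.6 F [4.5 1.2 5.7] q [-0.32  0.58  1.92  0.    0.64 -0.32] down err [ 0.0045 -0.0012  0.    ]
(np.float64(0.4786882198223201), np.float64(-0.058847432283311664), 0.086) -> [ 0.563  0.034 -0.026] twist None
(np.float64(0.48071020278950355), np.float64(-0.07815014517266498), 0.086) -> [1.206 0.035 0.042] twist None
(np.float64(0.48521741468514845), np.float64(-0.09702786169072258), 0.086) -> [1.835 0.036 0.192] twist None
(np.float64(0.49213379084320397), np.float64(-0.11516199748068154), 0.086) -> [2.44  0.038 0.423] twist None
(np.float64(0.5013426090294096), np.float64(-0.13224651701216947), 0.086) -> [3.009 0.04  0.73 ] twist None
(np.float64(0.5126884592705329), np.float64(-0.1479930983019095), 0.086) -> [3.534 0.042 1.108] twist None
(np.float64(0.5259798665861122), np.float64(-0.1621359986967985), 0.086) -> [4.006 0.045 1.551] twist None
(np.float64(0.5409925223609298), np.float64(-0.17443653960341), 0.086) -> [4.416 0.048 2.051] twist None
(np.float64(0.5574730698248833), np.float64(-0.1846871344786729), 0.086) -> [4.757 0.05  2.601] twist None
(np.float64(0.5751433797556939), np.float64(-0.19271479210449877), 0.086) -> [5.025 0.053 3.19 ] twist None
(np.float64(0.5937052442467843), np.float64(-0.19838403602435178), 0.086) -> [5.214 0.056 3.809] twist None
```

Request:
{"fn": "apply_moves", "kwargs": {
  "motion": [
    [22, 0.56, 0, -0.03, 0],
    [22, 1.2, 0, 0.04, 0],
    [22, 1.83, 0, 0.19, 0],
    [22, 2.44, 0, 0.42, 0],
    [22, 3.0, 0, 0.73, 0],
    [22, 3.53, 0, 1.1, 0],
    [22, 4.0, 0, 1.55, 0],
    [22, 4.42, 0, 2.05, 0],
    [22, 4.76, 0, 2.6, 0],
    [22, 5.02, 0, 3.19, 0],
    [22, 5.21, 0, 3.8, 0],
    [22, 5.21, 0, 3.8, 0]
  ]
}}

```text
t: 4.6
tcp_pos: [0.5923, -0.1883, 0.0867]
tool_rot: [-0.496, 0.504, -0.496, 0.503]
force: [6.1, 22.8, 12.6]
finger_gap: 0.256
```

Request:
{"fn": "apply_moves", "kwargs": {
  "motion": [
    [60, 0, 0, 0, 0],
    [60, 0, 0, 0, 0],
    [60, 0, -1, 0, 0],
    [60, 0, -2.5, 0, 0],
    [60, 0, -4, 0, 0],
    [60, 0, -5, 0, 0]
  ]
}}

```text
t: 5.35
tcp_pos: [0.591, -0.199, 0.2379]
tool_rot: [0.5, -0.5, 0.501, -0.499]
force: [-0.1, 0.0, -0.4]
finger_gap: 0.703
```

```bash
python3 - <<'E'
from h import *
im=snap("scene","s1"); im2=snap("top","t1")
crop(im2,'t1a',160,140,220,150,3.5)
h=lambda p,z,j:(*p,z,j)
j=np.degrees(YAW)
plan((.5363,.2185,.15,0),(.5363,.2185,.026,0))
E
```

```text
t 5.45 tcp [ 0.5927 -0.1997  0.2398] jaw yaw deg -0.08 gap mm 59.9 F [ 0.2  0.6 -0.5] q [-0.5   0.52  1.43 -0.    1.19 -0.5 ] down err [ 0.0058 -0.0039  0.    ]
(0.5363, 0.2185, 0.15, 0) -> [-13.949   2.928  -1.917] twist -0.008
(0.5363, 0.2185, 0.026, 0) -> [-13.965   7.061  -1.941] twist -0.008
```

View pics/t1a.png

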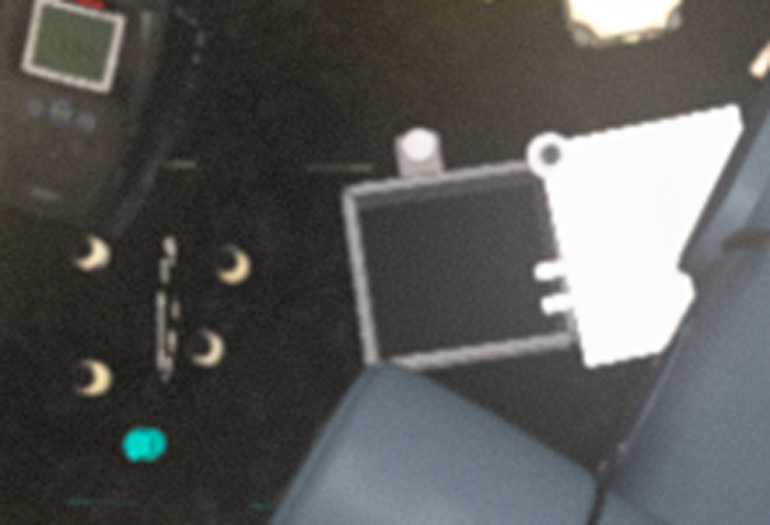

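View pics/s1.png

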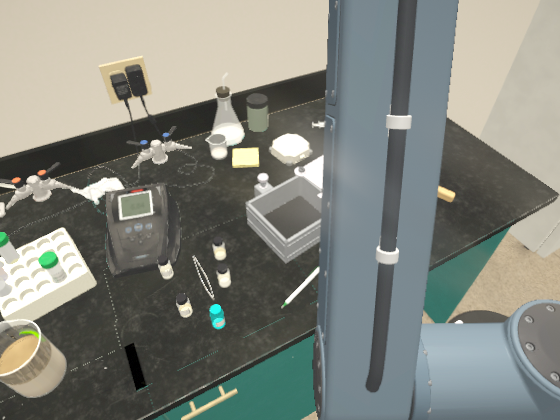

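Request:
{"fn": "apply_moves", "kwargs": {
  "motion": [
    [50, -1.5, 0.1, -0.2, -0.1],
    [50, -3, 0.3, -0.4, -0.3],
    [50, -5, 0.5, -0.7, -0.5],
    [50, -7, 1, -1, -0.7],
    [50, -9, 1.5, -1.3, -0.93],
    [50, -11, 2, -1.6, -0.93],
    [50, -12.8, 2.5, -1.85, -0.93],
    [50, -13.7, 2.9, -1.92, -0.93],
    [50, -13.95, 2.93, -1.92, -0.93],
    [50, -13.95, 2.93, -1.92, -0.93]
  ]
}}

```text
t: 6.7
tcp_pos: [0.5336, 0.22, 0.1475]
tool_rot: [0.539, -0.458, 0.458, -0.538]
force: [-0.1, -0.6, 0.2]
finger_gap: 0.581
```

```bash
python3 - <<'E'
from h import *
im=snap("scene","s2"); im2=snap("top","t2")
crop(im2,'t2a',300,140,160,140,4); crop(im,'s2a',140,140,250,200,3)
plan((.5363,.2182,.026,9.28))
E
```

```text
t 6.8 tcp [0.5343 0.2194 0.1483] jaw yaw deg 9.22 gap mm 50.2 F [ 0.4 -0.5  0.2] q [ 0.2   0.57  1.63 -0.    0.94  0.04] down err [ 0.0001 -0.0005  0.    ]
(0.5363, 0.2182, 0.026, 9.28) -> [0.046 4.077 0.058] twist -0.006
```

View pics/t2a.png

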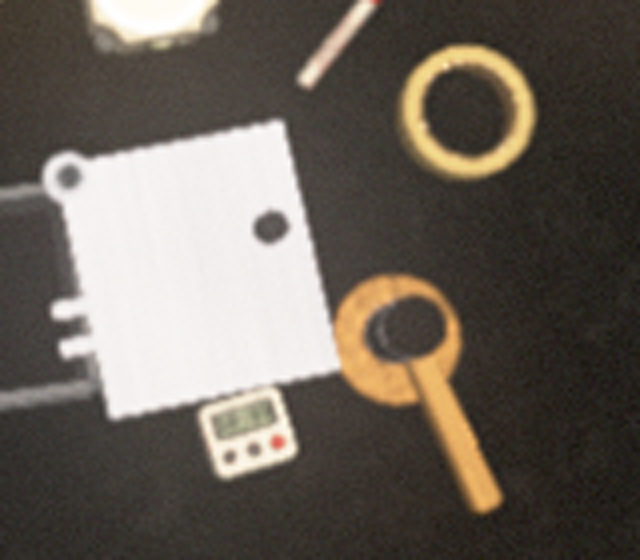

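View pics/s2a.png

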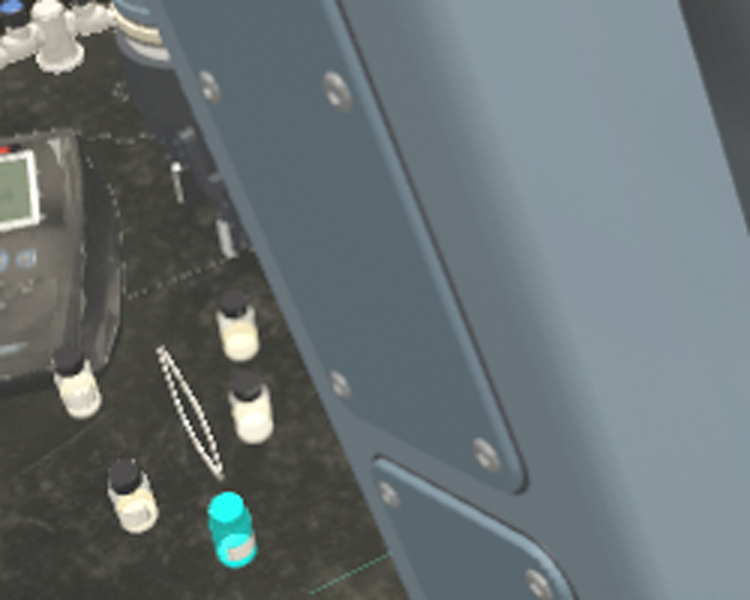

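Request:
{"fn": "apply_moves", "kwargs": {
  "motion": [
    [50, 0.03, 0, 0.03, 0],
    [50, 0.03, 1.2, 0.03, 0],
    [50, 0.03, 2.4, 0.03, 0],
    [50, 0.03, 3.3, 0.03, 0],
    [50, 0.03, 4.05, 0.03, 0],
    [50, 0.03, 4.05, 0.03, 0],
    [24, 0.03, 4.05, 0.03, 0],
    [24, 0.03, 4.05, 0.03, 0],
    [24, 0.03, 4.05, 0.03, 0],
    [24, 0.03, 4.05, 0.03, 0],
    [24, 0.03, 4.05, 0.03, 0],
    [24, 0.03, 4.05, 0.03, 0]
  ],
  "squeeze": 20
}}

```text
t: 8.3
tcp_pos: [0.5357, 0.2201, 0.0278]
tool_rot: [-0.538, 0.457, -0.458, 0.539]
force: [0.7, -0.3, 6.5]
finger_gap: 0.312
```

```bash
python3 - <<'E'
from h import *
print("knob",p2w("top",*cc(300,140,4,270,227),.112)[:2], knob(1.6),knob(1.7))
plan((.5363,.2182,.14,9.28),(*case(0,.055),.14,9.28),(*case(0,.055),.036,9.28))
E
```

```text
knob [ 0.591  -0.1948] [ 0.5865 -0.1965] [ 0.601  -0.1999]
t 8.3 tcp [0.5357 0.2201 0.0278] jaw yaw deg 9.32 gap mm 26.6 F [ 0.7 -0.3  6.5] q [ 0.2   0.76  1.69 -0.    0.69  0.03] down err [0.0021 0.0002 0.    ]
(0.5363, 0.2182, 0.14, 9.28) -> [ 0.066 -3.74   0.017] twist 0.004
(np.float64(0.5279289212324387), np.float64(0.07557986699965027), 0.14, 9.28) -> [ 4.712 -3.741 -1.029] twist 0.004
(np.float64(0.5279289212324387), np.float64(0.07557986699965027), 0.036, 9.28) -> [ 4.712 -0.274 -1.036] twist 0.004
```

Request:
{"fn": "apply_moves", "kwargs": {
  "motion": [
    [24, 0, -0.8, 0, 0],
    [24, 0, -2, 0, 0],
    [24, 0, -3.3, 0, 0],
    [24, 0.7, -3.7, -0.2, 0],
    [24, 1.9, -3.74, -0.4, 0],
    [24, 3.1, -3.74, -0.7, 0],
    [24, 4.2, -3.74, -0.95, 0],
    [24, 4.71, -3.74, -1.03, 0],
    [24, 4.71, -3.74, -1.03, 0],
    [24, 4.71, -3.0, -1.03, 0],
    [24, 4.71, -2.0, -1.03, 0],
    [24, 4.71, -1.2, -1.03, 0]
  ]
}}

```text
t: 9.8
tcp_pos: [0.527, 0.0769, 0.0616]
tool_rot: [0.539, -0.458, 0.457, -0.539]
force: [-0.3, -0.6, 0.3]
finger_gap: 0.31
```

```bash
python3 - <<'E'
from h import *
im=snap("scene","s3"); im2=snap("top","t3")
crop(im2,'t3a',160,140,190,140,4); crop(im,'s3a',140,140,250,200,3)
plan((*case(0,.055),.036,9.28))
E
```

```text
t 9.9 tcp [0.5252 0.0768 0.0604] jaw yaw deg 9.38 gap mm 26.3 F [-0.7 -0.2 -0.1] q [-0.07  0.67  1.8   0.    0.68 -0.23] down err [-0.0057  0.0006  0.    ]
(np.float64(0.5279289212324387), np.float64(0.07557986699965027), 0.036, 9.28) -> [0.058 0.812 0.087] twist 0.01
```

View pics/s3a.png

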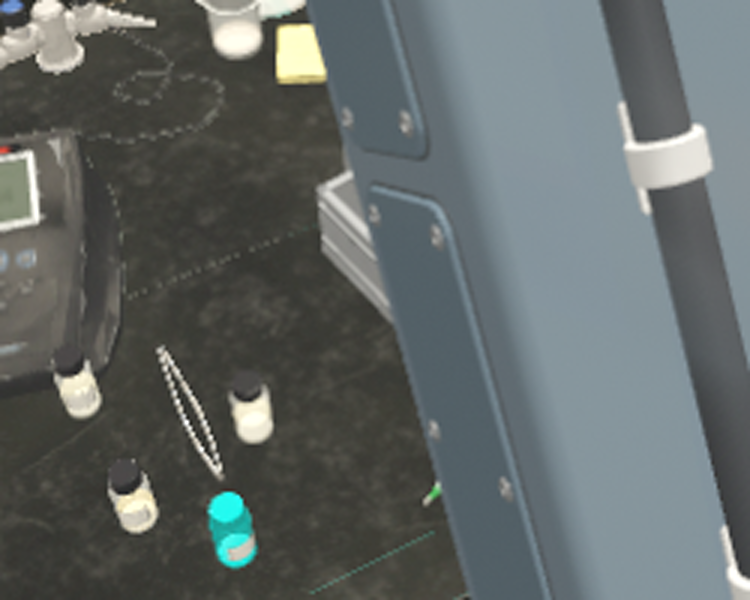

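View pics/t3a.png

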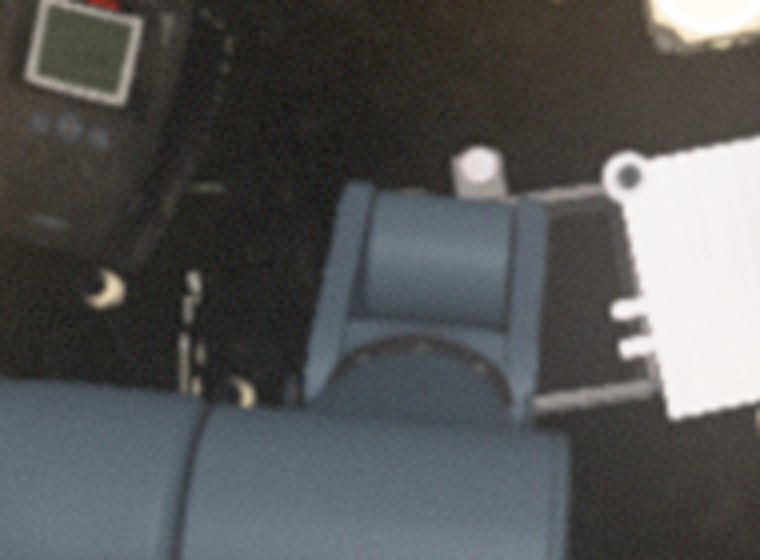

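Request:
{"fn": "apply_moves", "kwargs": {
  "motion": [
    [24, 0.04, 0.4, 0.03, 0],
    [24, 0.04, 0.7, 0.03, 0],
    [24, 0.04, 0.85, 0.03, 0],
    [24, 0.04, 0.92, 0.03, 0],
    [24, 0.04, 0.92, 0.03, 0],
    [24, 0.04, 0.92, 0.03, 0]
  ]
}}

```text
t: 10.65
tcp_pos: [0.5283, 0.0745, 0.0358]
tool_rot: [-0.539, 0.458, -0.458, 0.539]
force: [-1.0, 0.4, 6.8]
finger_gap: 0.307
```

```bash
python3 - <<'E'
from h import *
st()
E
```

```text
t 10.65 tcp [0.5283 0.0745 0.0358] jaw yaw deg 9.3 gap mm 26.2 F [-1.   0.4  6.8] q [-0.07  0.72  1.8  -0.    0.62 -0.23] down err [ 0.0003 -0.      0.    ]
```

Request:
{"fn": "apply_moves", "kwargs": {
  "motion": [
    [48, 0, 0, 0, 0],
    [48, 0, 0, 0, 0],
    [48, 0, 0, 0, 0],
    [48, 0, -0.8, 0, 0],
    [48, 0, -2, 0, 0],
    [48, 0, -3.5, 0, 0]
  ]
}}

```text
t: 11.4
tcp_pos: [0.5276, 0.0746, 0.1403]
tool_rot: [0.539, -0.459, 0.457, -0.538]
force: [0.7, 0.1, 0.9]
finger_gap: 0.564
```

```bash
python3 - <<'E'
from h import *
plan((.466,.237,.14,9.28),(.466,.237,.026,9.28))
E
```

```text
t 11.4 tcp [0.5276 0.0746 0.1403] jaw yaw deg 9.3 gap mm 48.2 F [0.7 0.1 0.9] q [-0.07  0.54  1.75  0.    0.86 -0.23] down err [-0.0026  0.0002  0.    ]
(0.466, 0.237, 0.14, 9.28) -> [-5.675  0.015 -1.15 ] twist 0.002
(0.466, 0.237, 0.026, 9.28) -> [-5.673  3.815 -1.141] twist 0.002
```

Request:
{"fn": "apply_moves", "kwargs": {
  "motion": [
    [48, -1, 0, -0.2, 0],
    [48, -2.5, 0, -0.5, 0],
    [48, -4, 0, -0.8, 0],
    [48, -5.2, 0, -1.05, 0],
    [48, -5.67, 0, -1.15, 0],
    [48, -5.67, 0, -1.15, 0],
    [48, -5.67, 0, -1.15, 0]
  ]
}}

```text
t: 12.28
tcp_pos: [0.4674, 0.236, 0.1401]
tool_rot: [0.539, -0.458, 0.458, -0.539]
force: [-0.1, -0.1, 0.3]
finger_gap: 0.563
```

```bash
python3 - <<'E'
from h import *
im=snap("scene","s4"); im2=snap("top","t4")
crop(im2,'t4a',160,140,190,140,4); crop(im,'s4a',140,140,250,200,3)
plan((.466,.237,.026,9.28))
E
```

```text
t 12.38 tcp [0.4675 0.2358 0.1401] jaw yaw deg 9.21 gap mm 48.4 F [0.3 0.2 0.3] q [ 0.25  0.53  1.77 -0.    0.84  0.09] down err [ 0.0002 -0.0002  0.    ]
(0.466, 0.237, 0.026, 9.28) -> [-0.049  3.802 -0.043] twist -0.007
```

View pics/s4a.png

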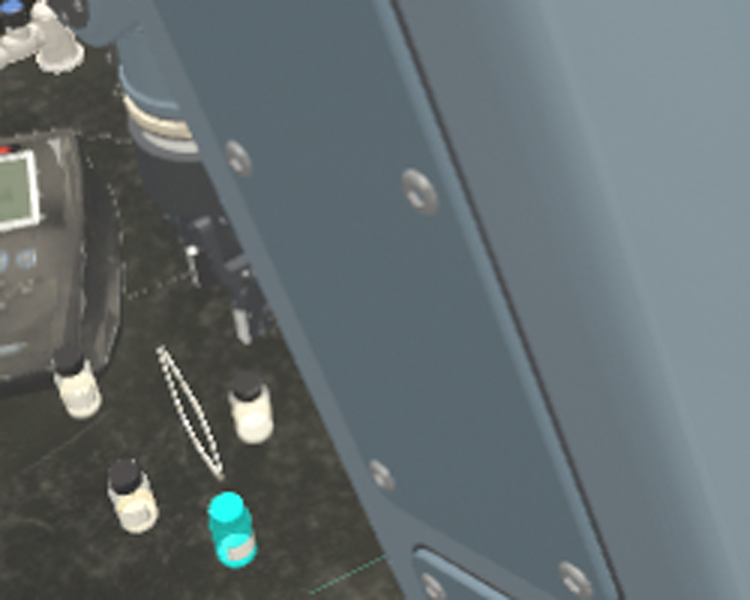

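View pics/t4a.png

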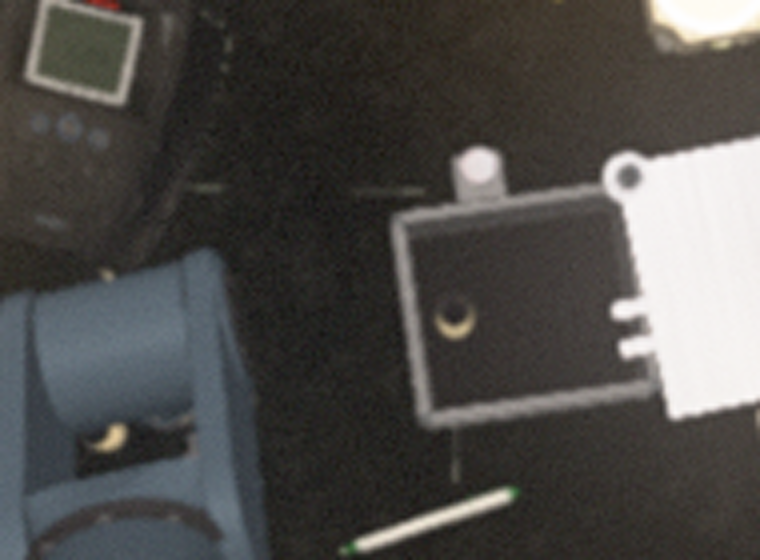

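Request:
{"fn": "apply_moves", "kwargs": {
  "motion": [
    [48, -0.05, 1.2, -0.03, 0],
    [48, -0.05, 2.4, -0.03, 0],
    [48, -0.05, 3.2, -0.03, 0],
    [48, -0.05, 3.78, -0.03, 0],
    [48, -0.05, 3.78, -0.03, 0],
    [24, -0.05, 3.78, -0.03, 0],
    [24, -0.05, 3.78, -0.03, 0],
    [24, -0.05, 3.78, -0.03, 0],
    [24, -0.05, 3.78, -0.03, 0],
    [24, -0.05, 3.78, -0.03, 0],
    [24, -0.05, 3.78, -0.03, 0],
    [24, -0.05, 3.78, -0.03, 0]
  ]
}}

```text
t: 13.88
tcp_pos: [0.4661, 0.2383, 0.0273]
tool_rot: [-0.539, 0.457, -0.458, 0.539]
force: [0.0, -1.0, 6.5]
finger_gap: 0.31
```

```bash
python3 - <<'E'
from h import *
plan((*case(0,.018),.14,9.28),(*case(0,.018),.036,9.28))
E
```

```text
t 13.88 tcp [0.4661 0.2383 0.0273] jaw yaw deg 9.32 gap mm 26.5 F [ 0.  -1.   6.5] q [ 0.26  0.73  1.83 -0.    0.58  0.1 ] down err [0.0013 0.0003 0.    ]
(np.float64(0.533896737857889), np.float64(0.03906432010897645), 0.14, 9.28) -> [ 6.919 -3.755  1.16 ] twist 0.004
(np.float64(0.533896737857889), np.float64(0.03906432010897645), 0.036, 9.28) -> [ 6.92  -0.288  1.155] twist 0.004
```

Request:
{"fn": "apply_moves", "kwargs": {
  "motion": [
    [24, 0, -0.8, 0, 0],
    [24, 0, -2, 0, 0],
    [24, 0, -3.3, 0, 0],
    [24, 1, -3.7, 0.2, 0],
    [24, 2.4, -3.74, 0.4, 0],
    [24, 3.8, -3.74, 0.6, 0],
    [24, 5.2, -3.74, 0.9, 0],
    [24, 6.4, -3.74, 1.1, 0],
    [24, 6.92, -3.74, 1.16, 0],
    [24, 6.92, -3.74, 1.16, 0],
    [24, 6.92, -3.0, 1.16, 0],
    [24, 6.92, -2.0, 1.16, 0]
  ]
}}

```text
t: 15.38
tcp_pos: [0.5334, 0.0406, 0.0869]
tool_rot: [-0.539, 0.457, -0.458, 0.54]
force: [0.8, 0.8, -0.3]
finger_gap: 0.305
```

```bash
python3 - <<'E'
from h import *
plan((*case(0,.018),.036,9.28))
E
```

```text
t 15.38 tcp [0.5334 0.0406 0.0869] jaw yaw deg 9.39 gap mm 26.0 F [ 0.8  0.8 -0.3] q [-0.13  0.63  1.78  0.    0.73 -0.3 ] down err [0.0015 0.0003 0.    ]
(np.float64(0.533896737857889), np.float64(0.03906432010897645), 0.036, 9.28) -> [0.052 1.695 0.005] twist 0.011
```

Request:
{"fn": "apply_moves", "kwargs": {
  "motion": [
    [24, 0.02, 0.7, 0, 0],
    [24, 0.02, 1.3, 0, 0],
    [24, 0.02, 1.6, 0, 0],
    [24, 0.02, 1.72, 0, 0],
    [24, 0.02, 1.72, 0, 0],
    [24, 0.02, 1.72, 0, 0]
  ]
}}

```text
t: 16.12
tcp_pos: [0.534, 0.0386, 0.0356]
tool_rot: [-0.539, 0.457, -0.458, 0.539]
force: [-0.0, 0.1, 0.3]
finger_gap: 0.307
```

Request:
{"fn": "apply_moves", "kwargs": {
  "motion": [
    [24, 0, 0.02, 0, 0],
    [24, 0, 0.02, 0, 0],
    [48, 0, 0.02, 0, 0],
    [48, 0, 0.02, 0, 0],
    [48, 0, 0.02, 0, 0],
    [48, 0, -0.8, 0, 0],
    [48, 0, -2, 0, 0],
    [48, 0, -3.5, 0, 0],
    [48, -1, -3.5, 0, 0],
    [48, -2.5, -3.5, 0, 0]
  ]
}}

```text
t: 17.38
tcp_pos: [0.5224, 0.1121, 0.141]
tool_rot: [-0.538, 0.458, -0.459, 0.539]
force: [0.4, 0.3, 0.6]
finger_gap: 0.56
```

```bash
python3 - <<'E'
from h import *
im2=snap("top","t5"); crop(im2,'t5a',160,140,190,140,4)
plan((.4365,.334,.14,9.28),(.4365,.334,.026,9.28))
E
```

```text
t 17.43 tcp [0.5196 0.1175 0.1405] jaw yaw deg 9.34 gap mm 47.8 F [-0.1  2.2  0.4] q [ 0.01  0.54  1.75  0.    0.86 -0.16] down err [-0.001   0.0031  0.    ]
(0.4365, 0.334, 0.14, 9.28) -> [-7.572  0.042 -1.563] twist 0.006
(0.4365, 0.334, 0.026, 9.28) -> [-7.56   3.842 -1.561] twist 0.006
```

View pics/t5a.png

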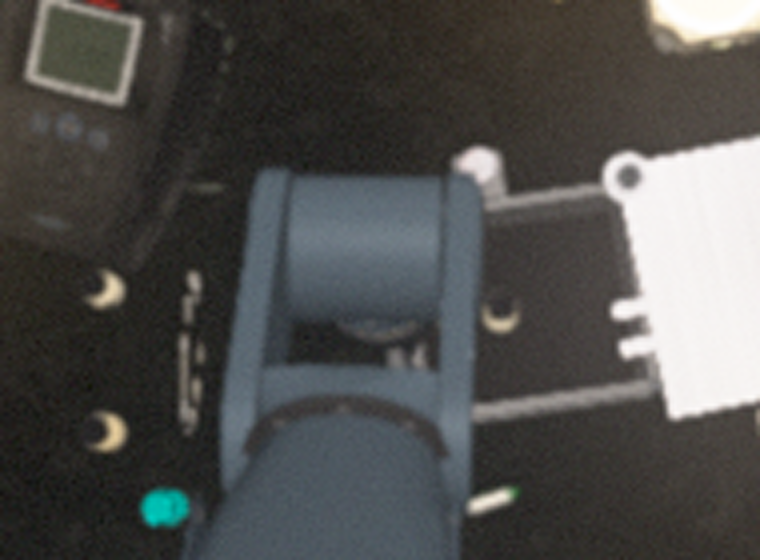

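Request:
{"fn": "apply_moves", "kwargs": {
  "motion": [
    [48, -1.5, 0, -0.3, 0],
    [48, -3.3, 0, -0.7, 0],
    [48, -5.1, 0, -1.05, 0],
    [48, -6.8, 0, -1.4, 0],
    [48, -7.57, 0, -1.56, 0],
    [48, -7.57, 0, -1.56, 0],
    [48, -7.57, 0, -1.56, 0],
    [48, -7.57, 0, -1.56, 0]
  ]
}}

```text
t: 18.42
tcp_pos: [0.4391, 0.3278, 0.14]
tool_rot: [0.539, -0.458, 0.458, -0.538]
force: [-0.4, -0.4, 0.2]
finger_gap: 0.563
```

```bash
python3 - <<'E'
from h import *
im=snap("scene","s6"); crop(im,'s6a',140,140,250,200,3)
plan((.4365,.334,.026,9.28))
E
```

```text
t 18.48 tcp [0.4392 0.3278 0.1401] jaw yaw deg 9.2 gap mm 47.9 F [ 0.5 -0.1  0.1] q [ 0.44  0.55  1.71 -0.    0.88  0.28] down err [-0.0002 -0.0002  0.    ]
(0.4365, 0.334, 0.026, 9.28) -> [-0.218  3.802 -0.054] twist -0.008
```

View pics/s6a.png

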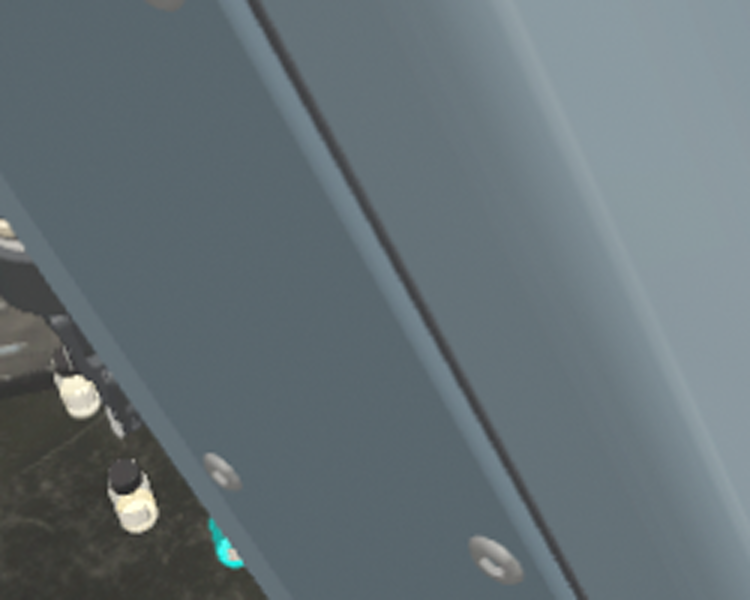

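D has not moved; going down on it.

Request:
{"fn": "apply_moves", "kwargs": {
  "motion": [
    [48, -0.22, 1.2, -0.05, 0],
    [48, -0.22, 2.4, -0.05, 0],
    [48, -0.22, 3.2, -0.05, 0],
    [48, -0.22, 3.78, -0.05, 0],
    [48, -0.22, 3.78, -0.05, 0],
    [24, -0.22, 3.78, -0.05, 0],
    [24, -0.22, 3.78, -0.05, 0],
    [24, -0.22, 3.78, -0.05, 0],
    [24, -0.22, 3.78, -0.05, 0],
    [24, -0.22, 3.78, -0.05, 0],
    [24, -0.22, 3.78, -0.05, 0],
    [24, -0.22, 3.78, -0.05, 0]
  ]
}}

```text
t: 19.98
tcp_pos: [0.4366, 0.3355, 0.0275]
tool_rot: [-0.538, 0.458, -0.458, 0.539]
force: [-0.1, -0.0, 6.2]
finger_gap: 0.311
```

```bash
python3 - <<'E'
from h import *
plan((*case(0,-.019),.14,9.28),(*case(0,-.019),.036,9.28))
E
```

```text
t 19.98 tcp [0.4366 0.3355 0.0275] jaw yaw deg 9.31 gap mm 26.6 F [-0.1 -0.   6.2] q [ 0.45  0.74  1.76 -0.    0.63  0.29] down err [0.0014 0.0007 0.    ]
(np.float64(0.5398645544833394), np.float64(0.0025487732183026336), 0.14, 9.28) -> [11.506 -3.752  1.606] twist 0.003
(np.float64(0.5398645544833394), np.float64(0.0025487732183026336), 0.036, 9.28) -> [11.507 -0.286  1.601] twist 0.003
```

Request:
{"fn": "apply_moves", "kwargs": {
  "motion": [
    [24, 0, -0.8, 0, 0],
    [24, 0, -2, 0, 0],
    [24, 0, -3.3, 0, 0],
    [24, 1.2, -3.74, 0.2, 0],
    [24, 2.7, -3.74, 0.4, 0],
    [24, 4.3, -3.74, 0.6, 0],
    [24, 5.9, -3.74, 0.8, 0],
    [24, 7.5, -3.74, 1.1, 0],
    [24, 9.1, -3.74, 1.3, 0],
    [24, 10.6, -3.74, 1.5, 0],
    [24, 11.5, -3.74, 1.6, 0],
    [24, 11.5, -3.74, 1.6, 0]
  ]
}}

```text
t: 21.48
tcp_pos: [0.5398, 0.0006, 0.1387]
tool_rot: [-0.538, 0.459, -0.459, 0.538]
force: [0.4, 0.3, 0.4]
finger_gap: 0.309
```

```bash
python3 - <<'E'
from h import *
plan((*case(0,-.019),.0358,9.28))
E
```

```text
t 21.48 tcp [0.5398 0.0006 0.1387] jaw yaw deg 9.11 gap mm 26.4 F [0.4 0.3 0.4] q [-0.21  0.55  1.73 -0.    0.86 -0.36] down err [ 0.0004 -0.0001  0.    ]
(np.float64(0.5398645544833394), np.float64(0.0025487732183026336), 0.0358, 9.28) -> [-0.066  3.431  0.01 ] twist -0.017
```

Request:
{"fn": "apply_moves", "kwargs": {
  "motion": [
    [24, -0.02, 1, 0, 0],
    [24, -0.02, 2, 0, 0],
    [24, -0.02, 2.8, 0, 0],
    [24, -0.02, 3.2, 0, 0],
    [24, -0.02, 3.46, 0, 0],
    [24, -0.02, 3.47, 0, 0],
    [24, -0.02, 3.48, 0, 0],
    [48, -0.02, 3.48, 0, 0],
    [48, -0.02, 3.48, 0, 0],
    [48, -0.02, 3.48, 0, 0],
    [48, -0.02, 2.5, 0, 0],
    [48, -0.02, 0, 0, 0]
  ]
}}

```text
t: 22.98
tcp_pos: [0.5372, 0.0033, 0.1251]
tool_rot: [0.54, -0.46, 0.456, -0.538]
force: [0.3, -0.2, -1.1]
finger_gap: 0.561
```

```bash
python3 - <<'E'
from h import *
plan((.46,.24,.15,9.28),(.546,.34,.15,90))
E
```

```text
t 22.98 tcp [0.5372 0.0033 0.1251] jaw yaw deg 9.28 gap mm 47.9 F [ 0.3 -0.2 -1.1] q [-0.2   0.57  1.75 -0.    0.84 -0.36] down err [-0.0066  0.0013  0.    ]
(0.46, 0.24, 0.15, 9.28) -> [-8.205 -0.803 -1.272] twist 0.0
(0.546, 0.34, 0.15, 90) -> [-11.033  -0.817   2.095] twist -8.072
```

Request:
{"fn": "apply_moves", "kwargs": {
  "motion": [
    [48, -1.2, -0.83, 0.3, -0.6],
    [48, -2.7, -0.83, 0.6, -1.3],
    [48, -4.2, -0.83, 0.9, -2.2],
    [48, -5.7, -0.83, 1.2, -3.1],
    [48, -7.2, -0.83, 1.5, -4],
    [48, -8.7, -0.83, 1.8, -5],
    [48, -10, -0.83, 2.1, -6],
    [48, -11.03, -0.83, 2.1, -6.77],
    [48, -11.03, -0.83, 2.1, -6.77],
    [48, -11.03, -0.83, 2.1, -6.77],
    [48, -11.03, -0.83, 2.1, -6.77]
  ]
}}

```text
t: 24.35
tcp_pos: [0.548, 0.3386, 0.1513]
tool_rot: [0.703, -0.081, 0.081, -0.702]
force: [0.4, -0.1, 0.5]
finger_gap: 0.564
```

```bash
python3 - <<'E'
from h import *
im2=snap("top","t7"); crop(im2,'t7a',160,140,190,140,4);im=snap("scene","s7"); crop(im,'s7a',140,180,150,150,4)
plan((.5457,.340,.026,77))
E
```

```text
t 24.45 tcp [0.5481 0.3387 0.1514] jaw yaw deg 76.9 gap mm 48.0 F [-0.7  0.3  0.1] q [ 0.38  0.65  1.45 -0.    1.04 -0.96] down err [-0.0002 -0.0002  0.    ]
(0.5457, 0.34, 0.026, 77) -> [-0.087  4.179  0.025] twist -0.01
```

View pics/s7a.png

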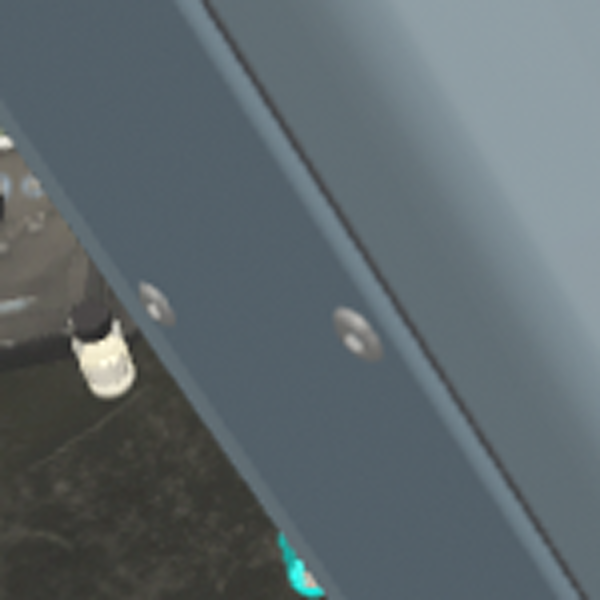

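View pics/t7a.png

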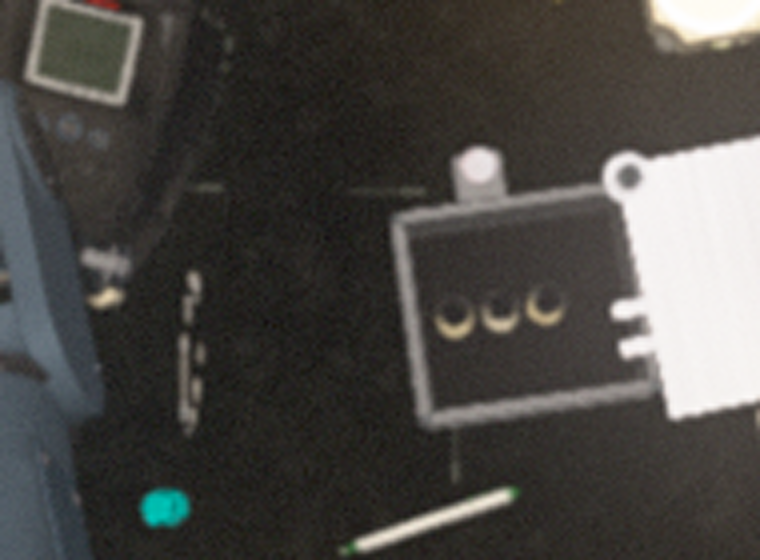

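Request:
{"fn": "apply_moves", "kwargs": {
  "motion": [
    [48, -0.08, 1.3, 0, 0],
    [48, -0.08, 2.6, 0, 0],
    [48, -0.08, 3.5, 0, 0],
    [48, -0.08, 4.15, 0, 0],
    [48, -0.08, 4.15, 0, 0],
    [24, -0.08, 4.15, 0, 0],
    [24, -0.08, 4.15, 0, 0],
    [24, -0.08, 4.15, 0, 0],
    [24, -0.08, 4.15, 0, 0],
    [24, -0.08, 4.15, 0, 0],
    [24, -0.08, 4.15, 0, 0],
    [24, -0.08, 4.15, 0, 0]
  ]
}}

```text
t: 25.95
tcp_pos: [0.5462, 0.3406, 0.0279]
tool_rot: [-0.702, 0.079, -0.081, 0.703]
force: [-0.6, -0.3, 6.9]
finger_gap: 0.308
```

```bash
python3 - <<'E'
from h import *
plan((*case(-.04,.018),.14,99.28),(*case(-.04,.018),.036,99.28))
E
```

```text
t 25.95 tcp [0.5462 0.3406 0.0279] jaw yaw deg 77.01 gap mm 26.3 F [-0.6 -0.3  6.9] q [ 0.38  0.82  1.52 -0.    0.81 -0.96] down err [0.0018 0.0007 0.    ]
(np.float64(0.4944204709490525), np.float64(0.032612626459840956), 0.14, 99.28) -> [  0.633  -3.746 -10.389] twist -2.227
(np.float64(0.4944204709490525), np.float64(0.032612626459840956), 0.036, 99.28) -> [  0.628  -0.279 -10.393] twist -2.227
```

Request:
{"fn": "apply_moves", "kwargs": {
  "motion": [
    [24, 0, -0.8, 0, 0],
    [24, 0, -2, 0, 0],
    [24, 0, -3.3, -0.2, 0],
    [24, 0, -3.74, -1.2, -0.3],
    [24, 0.1, -3.74, -2.7, -0.7],
    [24, 0.2, -3.74, -4.2, -1.2],
    [24, 0.4, -3.74, -5.8, -1.7],
    [24, 0.5, -3.74, -7.4, -2.23],
    [24, 0.6, -3.74, -8.9, -2.23],
    [24, 0.63, -3.74, -10, -2.23],
    [24, 0.63, -3.74, -10.39, -2.23],
    [24, 0.63, -3.74, -10.39, -2.23]
  ]
}}

```text
t: 27.45
tcp_pos: [0.4937, 0.0322, 0.139]
tool_rot: [-0.705, -0.057, 0.057, 0.705]
force: [0.1, 1.0, 1.4]
finger_gap: 0.304
```

```bash
python3 - <<'E'
from h import *
plan((*case(-.04,.018),.036,99.28))
E
```

```text
t 27.45 tcp [0.4937 0.0322 0.139 ] jaw yaw deg 99.22 gap mm 26.0 F [0.1 1.  1.4] q [-0.16  0.5   1.84  0.    0.8  -1.89] down err [-0.0001  0.0003  0.    ]
(np.float64(0.4944204709490525), np.float64(0.032612626459840956), 0.036, 99.28) -> [0.025 3.432 0.01 ] twist -0.006
```

Request:
{"fn": "apply_moves", "kwargs": {
  "motion": [
    [24, 0, 1, 0, 0],
    [24, 0, 2, 0, 0],
    [24, 0, 2.8, 0, 0],
    [24, 0, 3.2, 0, 0],
    [24, 0, 3.46, 0, 0],
    [24, 0, 3.47, 0, 0],
    [24, 0, 3.48, 0, 0],
    [48, 0, 3.48, 0, 0],
    [48, 0, 3.48, 0, 0],
    [48, 0, 3.48, 0, 0],
    [48, 0, 2.5, 0, 0],
    [48, 0, 0, 0, 0]
  ]
}}

```text
t: 28.95
tcp_pos: [0.492, 0.0325, 0.1255]
tool_rot: [-0.704, -0.055, 0.059, 0.705]
force: [1.4, 0.5, -0.1]
finger_gap: 0.56
```

```bash
python3 - <<'E'
from h import *
plan((.56,-.18,.2,0),(.591,-.195,.2,0),(.591,-.195,.088,0))
E
```

```text
t 28.95 tcp [0.492  0.0325 0.1255] jaw yaw deg 99.28 gap mm 47.9 F [ 1.4  0.5 -0.1] q [-0.16  0.52  1.85  0.    0.77 -1.89] down err [-0.0064  0.001   0.    ]
(0.56, -0.18, 0.2, 0) -> [ 1.078 -2.506 -7.35 ] twist -8.072
(0.591, -0.195, 0.2, 0) -> [ 2.017 -2.514 -8.01 ] twist -8.072
(0.591, -0.195, 0.088, 0) -> [ 2.04   1.22  -8.017] twist -8.072
```

Request:
{"fn": "apply_moves", "kwargs": {
  "motion": [
    [50, 0, -1.5, 0, 0],
    [50, 0.2, -2.5, -1, 0],
    [50, 0.6, -2.5, -2.5, 0],
    [50, 1, -2.5, -4, 0],
    [50, 1.4, -2.5, -5.5, 0],
    [50, 1.8, -2.5, -7, 0],
    [50, 2.02, -2.5, -7.8, 0],
    [50, 2.02, -2.5, -8.01, 0],
    [50, 2.02, -2.5, -8.01, 0],
    [50, 2.02, -2.5, -8.01, 0]
  ]
}}

```text
t: 30.2
tcp_pos: [0.5917, -0.1935, 0.2014]
tool_rot: [-0.704, -0.057, 0.058, 0.705]
force: [0.4, -0.0, 0.4]
finger_gap: 0.586
```

```bash
python3 - <<'E'
from h import *
im2=snap("top","t8"); crop(im2,'t8a',160,140,190,140,4);im=snap("scene","s8")
plan((.591,-.195,.088))
E
```

```text
t 30.3 tcp [ 0.5921 -0.1937  0.2016] jaw yaw deg 99.38 gap mm 50.0 F [0.7 0.3 0.2] q [-0.5   0.56  1.47  0.    1.12 -2.23] down err [-0.0005  0.0004  0.    ]
(0.591, -0.195, 0.088) -> [-0.041  3.787 -0.04 ] twist None
```

View pics/s8.png

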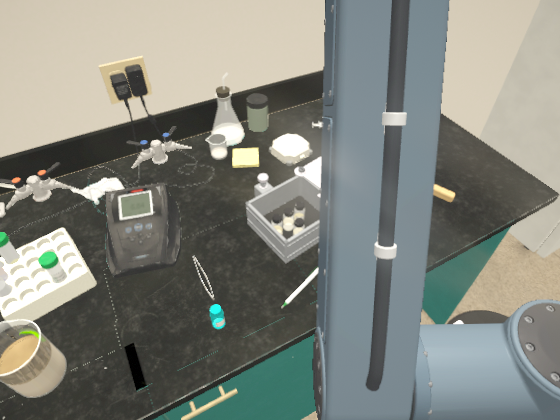

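View pics/t8a.png

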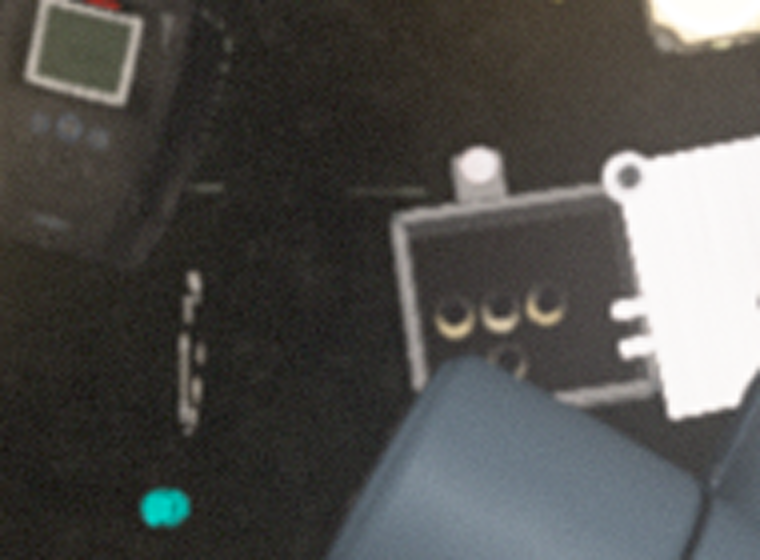

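Request:
{"fn": "apply_moves", "kwargs": {
  "motion": [
    [50, -0.03, 1.2, -0.03, 0],
    [50, -0.03, 2.4, -0.03, 0],
    [50, -0.03, 3.3, -0.03, 0],
    [50, -0.03, 3.76, -0.03, 0],
    [50, -0.03, 3.76, -0.03, 0],
    [22, -0.03, 3.76, -0.03, 0],
    [22, -0.03, 3.76, -0.03, 0],
    [22, -0.03, 3.76, -0.03, 0],
    [22, -0.03, 3.76, -0.03, 0],
    [22, -0.03, 3.76, -0.03, 0],
    [22, -0.03, 3.76, -0.03, 0],
    [22, -0.03, 3.76, -0.03, 0]
  ]
}}

```text
t: 31.8
tcp_pos: [0.5929, -0.1978, 0.0903]
tool_rot: [0.706, 0.058, -0.056, -0.704]
force: [-0.4, -5.2, 4.3]
finger_gap: 0.272
```

```bash
python3 - <<'E'
from h import *
s,R=st(); print(np.linalg.norm(s["tcp_pos"][:2]-PIV))
P=np.array([.6282,-.0505])
def kn(th): 
    a=np.arctan2(.068,-.133)+YAW+th; return P+.1494*np.array([np.cos(a),np.sin(a)])
plan(*[(*kn(t),.088) for t in list(np.arange(1.45,.1,-.13))+[.05,0]])
E
```

```text
t 31.8 tcp [ 0.5929 -0.1978  0.0903] jaw yaw deg 99.31 gap mm 23.2 F [-0.4 -5.2  4.3] q [-0.5   0.71  1.55 -0.    0.89 -2.23] down err [ 0.0033 -0.0033  0.    ]
0.1489820423766191
t 31.8 tcp [ 0.5929 -0.1978  0.0903] jaw yaw deg 99.31 gap mm 23.2 F [-0.4 -5.2  4.3] q [-0.5   0.71  1.55 -0.    0.89 -2.23] down err [ 0.0033 -0.0033  0.    ]
(np.float64(0.5657259520592542), np.float64(-0.18621054982534485), 0.088) -> [-0.833  0.072  0.527] twist None
(np.float64(0.5486603939447898), np.float64(-0.17696664014111374), 0.088) -> [-1.344  0.069  0.923] twist None
(np.float64(0.5329371631298807), np.float64(-0.16558845255479387), 0.088) -> [-1.8    0.066  1.382] twist None
(np.float64(0.5188216082000534), np.float64(-0.15226800777875815), 0.088) -> [-2.192  0.063  1.897] twist None
(np.float64(0.5065519462608532), np.float64(-0.1372301044705796), 0.088) -> [-2.515  0.06   2.458] twist None
(np.float64(0.49633524273533314), np.float64(-0.12072852548310042), 0.088) -> [-2.762  0.057  3.055] twist None
(np.float64(0.4883439168839589), np.float64(-0.103041754971061), 0.088) -> [-2.929  0.054  3.68 ] twist None
(np.float64(0.4827128320205179), np.float64(-0.08446827863330686), 0.088) -> [-3.014  0.052  4.322] twist None
(np.float64(0.47953701953016764), np.float64(-0.06532154640468565), 0.088) -> [-3.016  0.049  4.969] twist None
(np.float64(0.478870075099579), np.float64(-0.04592468260831651), 0.088) -> [-2.933  0.047  5.61 ] twist None
(np.float64(0.4807232542247354), np.float64(-0.02660503284082657), 0.088) -> [-2.768  0.045  6.236] twist None
(np.float64(0.4838455398841272), np.float64(-0.012001300740740635), 0.088) -> [-2.586  0.044  6.699] twist None
(np.float64(0.4859500783770767), np.float64(-0.004834698092838659), 0.088) -> [-2.478  0.043  6.924] twist None
```

```bash
python3 - <<'E'
from h import *
plan(*[(*knob(t),.089) for t in list(np.arange(1.53,.02,-.15))+[0.0,-.03]])
E
```

```text
t 31.8 tcp [ 0.5929 -0.1978  0.0903] jaw yaw deg 99.31 gap mm 23.2 F [-0.4 -5.2  4.3] q [-0.5   0.71  1.55 -0.    0.89 -2.23] down err [ 0.0033 -0.0033  0.    ]
(np.float64(0.576543475971043), np.float64(-0.19323608663499675), 0.089) -> [-0.515  0.04   0.238] twist None
(np.float64(0.5561594152186404), np.float64(-0.1839755665091442), 0.089) -> [-1.135  0.037  0.652] twist None
(np.float64(0.5373881203291152), np.float64(-0.17177287607098923), 0.089) -> [-1.687  0.034  1.155] twist None
(np.float64(0.5206511541171753), np.float64(-0.15690206144033295), 0.089) -> [-2.157  0.03   1.734] twist None
(np.float64(0.5063243927611827), np.float64(-0.13969708905420591), 0.089) -> [-2.535  0.027  2.377] twist None
(np.float64(0.49472958443452814), np.float64(-0.12054434550068072), 0.089) -> [-2.814  0.024  3.07 ] twist None
(np.float64(0.48612712353530474), np.float64(-0.09987396010910451), 0.089) -> [-2.985  0.02   3.796] twist None
(np.float64(0.48071020278950355), np.float64(-0.07815014517266505), 0.089) -> [-3.046  0.017  4.54 ] twist None
(np.float64(0.47860047455888727), np.float64(-0.05586077074106883), 0.089) -> [-2.995  0.015  5.285] twist None
(np.float64(0.47984531879121123), np.float64(-0.033506408111009106), 0.089) -> [-2.834  0.012  6.013] twist None
(np.float64(0.48441677896874236), np.float64(-0.011589088074010927), 0.089) -> [-2.565  0.011  6.71 ] twist None
(np.float64(0.4857225248774062), np.float64(-0.007301682676464867), 0.089) -> [-2.499  0.01   6.844] twist None
(np.float64(0.48715628611394896), np.float64(-0.003055372968320029), 0.089) -> [-2.429  0.01   6.976] twist None
```

Request:
{"fn": "apply_moves", "kwargs": {
  "motion": [
    [22, -0.51, 0, 0.24, 0],
    [22, -1.13, 0, 0.65, 0],
    [22, -1.69, 0, 1.15, 0],
    [22, -2.16, 0, 1.73, 0],
    [22, -2.53, 0, 2.38, 0],
    [22, -2.81, 0, 3.07, 0],
    [22, -2.98, 0, 3.8, 0],
    [22, -3.05, 0, 4.54, 0],
    [22, -3, 0, 5.28, 0],
    [22, -2.83, 0, 6.01, 0],
    [22, -2.68, 0, 6.4, 0],
    [22, -2.68, 0, 6.4, 0]
  ]
}}

```text
t: 33.3
tcp_pos: [0.4815, -0.0183, 0.0892]
tool_rot: [-0.704, -0.058, 0.058, 0.705]
force: [0.1, 0.8, 8.2]
finger_gap: 0.276
```

```bash
python3 - <<'E'
from h import *
plan(*[(*knob(t),.089) for t in (.03,0.0,-.03)])
E
```

```text
t 33.3 tcp [ 0.4815 -0.0183  0.0892] jaw yaw deg 99.37 gap mm 23.5 F [0.1 0.8 8.2] q [-0.27  0.58  1.91  0.    0.65 -2.01] down err [0.0003 0.0008 0.    ]
(np.float64(0.4844167789687424), np.float64(-0.01158908807401074), 0.089) -> [0.131 0.007 0.204] twist None
(np.float64(0.4857225248774062), np.float64(-0.007301682676464867), 0.089) -> [0.197 0.007 0.338] twist None
(np.float64(0.48715628611394896), np.float64(-0.003055372968320029), 0.089) -> [0.267 0.008 0.47 ] twist None
```

Request:
{"fn": "apply_moves", "kwargs": {
  "motion": [
    [22, 0.07, 0, 0.1, 0],
    [22, 0.13, 0, 0.2, 0],
    [22, 0.17, 0, 0.27, 0],
    [22, 0.2, 0, 0.34, 0],
    [22, 0.23, 0, 0.4, 0],
    [22, 0.25, 0, 0.44, 0],
    [22, 0.25, 0, 0.44, 0]
  ]
}}

```text
t: 34.17
tcp_pos: [0.485, -0.0081, 0.0891]
tool_rot: [0.706, 0.057, -0.06, -0.703]
force: [-7.4, -15.5, 8.2]
finger_gap: 0.272
```

Request:
{"fn": "apply_moves", "kwargs": {
  "motion": [
    [50, 0, 0, -0.05, 0],
    [50, 0, 0, -0.08, 0],
    [50, 0, 0, -0.08, 0],
    [50, 0, -1, -0.08, 0],
    [50, 0, -2.5, -0.08, 0],
    [50, 0, -4, -0.08, 0],
    [50, 0, -4, -1.5, 0],
    [50, 0, -4, -3, 0],
    [50, 0, -4, -4.5, 0],
    [50, 0, -4, -6, 0],
    [50, 0, -4, -6, 0]
  ]
}}

```text
t: 35.55
tcp_pos: [0.5166, -0.1858, 0.2085]
tool_rot: [0.705, 0.057, -0.056, -0.704]
force: [0.1, 0.2, -0.2]
finger_gap: 0.582
```

```bash
python3 - <<'E'
from h import *
im2=snap("top","t9"); crop(im2,'t9a',240,140,200,150,4);im=snap("scene","s9")
st()
E
```

```text
t 35.65 tcp [ 0.5152 -0.1824  0.2082] jaw yaw deg 99.27 gap mm 50.0 F [-0.2 -0.1 -0.2] q [-0.55  0.45  1.65  0.    1.04 -2.28] down err [-0.0014  0.0016  0.    ]
```

View pics/t9a.png

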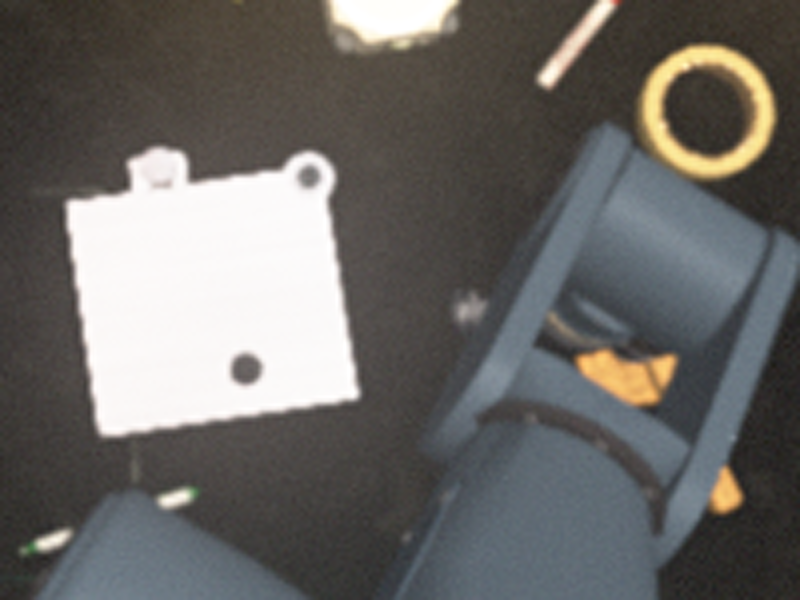

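View pics/s9.png

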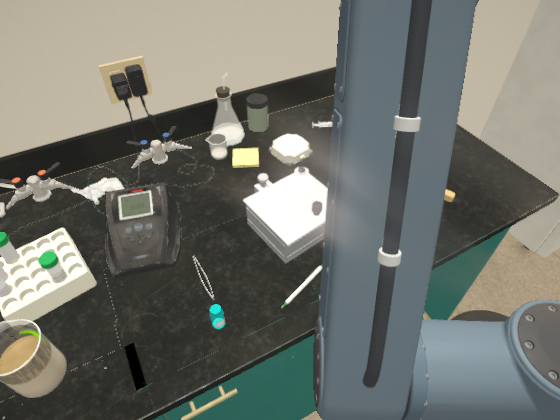

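Request:
{"fn": "apply_moves", "kwargs": {
  "motion": [
    [85, 0, 0, 0, 1],
    [85, 0, 0, 0, 2],
    [85, 0, 0, 0, 3],
    [85, 0, 0, 0, 4],
    [85, 0, 0, 0, 5],
    [85, 0, 0, 0, 6],
    [85, 0, 0, 0, 7],
    [85, 0, 0, 0, 8],
    [85, 0, 0, 0, 9],
    [85, 0, 0, 0, 9],
    [85, 0, 0, 0, 9]
  ]
}}

```text
t: 37.02
tcp_pos: [0.5155, -0.1818, 0.2087]
tool_rot: [-0.54, 0.457, -0.457, 0.54]
force: [-0.3, -0.3, -0.9]
finger_gap: 0.995
```

```bash
python3 - <<'E'
from h import *
im2=snap("top","t10"); crop(im2,'t10a',340,180,110,90,7)
plan((.5255,-.3135,.2,-66.8))
E
```

```text
t 37.08 tcp [ 0.5156 -0.1821  0.2087] jaw yaw deg 9.48 gap mm 84.7 F [-0.5  1.   0.1] q [-0.54  0.45  1.65  0.    1.04 -0.71] down err [-0.0004  0.0003  0.    ]
(0.5255, -0.3135, 0.2, -66.8) -> [ 4.375  0.287 -0.394] twist 7.628
```

View pics/t10a.png

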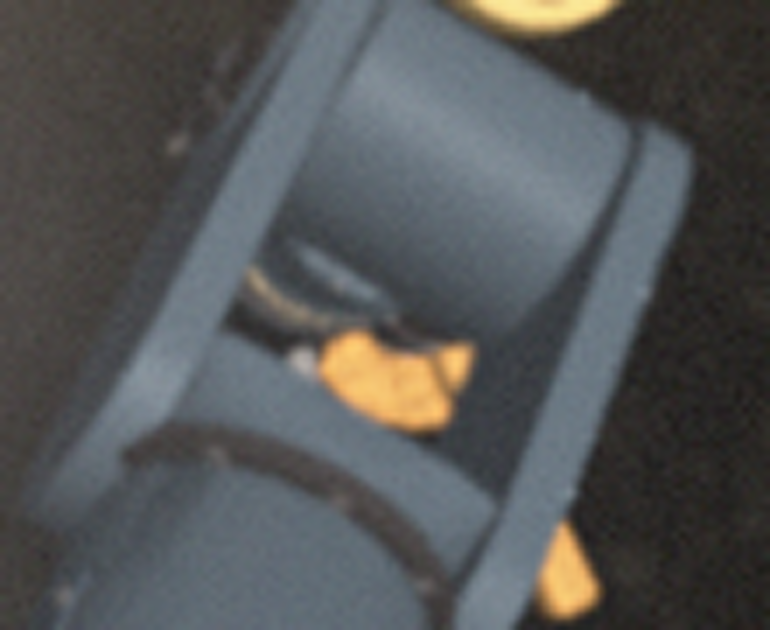

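Request:
{"fn": "apply_moves", "kwargs": {
  "motion": [
    [85, 0.5, 0, 0, 1],
    [85, 1.2, 0, -0.1, 2],
    [85, 2, 0, -0.2, 3],
    [85, 2.8, 0, -0.25, 4],
    [85, 3.5, 0, -0.3, 5],
    [85, 4.2, 0.2, -0.39, 6],
    [85, 4.37, 0.28, -0.39, 7],
    [85, 4.37, 0.28, -0.39, 7.62],
    [85, 4.37, 0.28, -0.39, 7.62],
    [85, 4.37, 0.28, -0.39, 7.62]
  ]
}}

```text
t: 38.33
tcp_pos: [0.5253, -0.314, 0.2003]
tool_rot: [-0.142, 0.693, -0.693, 0.142]
force: [-0.8, 0.4, -0.2]
finger_gap: 0.996
```

```bash
python3 - <<'E'
from h import *
im=snap("scene","s11"); crop(im,'s11a',340,120,130,110,6)
plan((.5255,-.3135,.025,-66.8))
E
```

```text
t 38.38 tcp [ 0.5254 -0.314   0.2003] jaw yaw deg -66.78 gap mm 85.0 F [-0.3  0.3  0. ] q [-0.72  0.55  1.5   0.    1.1   0.44] down err [-0.      0.0001  0.    ]
(0.5255, -0.3135, 0.025, -66.8) -> [-0.009  5.845 -0.012] twist 0.002
```

View pics/s11a.png

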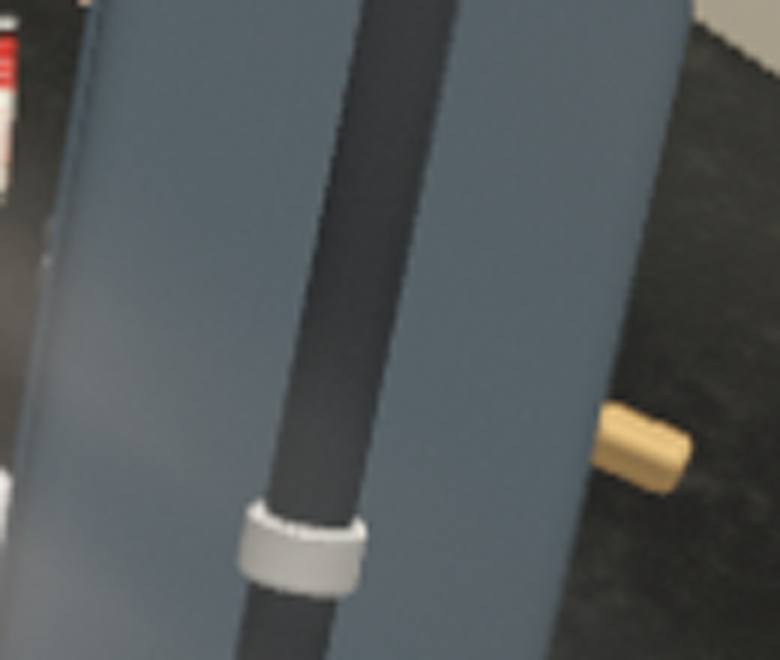

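Request:
{"fn": "apply_moves", "kwargs": {
  "motion": [
    [85, 0, 1.2, 0, 0],
    [85, 0, 2.4, 0, 0],
    [85, 0, 3.6, 0, 0],
    [85, 0, 4.8, 0, 0],
    [85, 0, 5.5, 0, 0],
    [85, 0, 5.83, 0, 0],
    [85, 0, 5.83, 0, 0],
    [44, 0, 5.83, 0, 0],
    [44, 0, 5.83, 0, 0],
    [44, 0, 5.83, 0, 0],
    [44, 0, 5.83, 0, 0],
    [44, 0, 5.83, 0, 0]
  ],
  "squeeze": 60
}}

```text
t: 39.88
tcp_pos: [0.5259, -0.3142, 0.0267]
tool_rot: [0.141, -0.692, 0.693, -0.142]
force: [-0.8, 1.6, 6.3]
finger_gap: 0.549
```

Request:
{"fn": "apply_moves", "kwargs": {
  "motion": [
    [44, 0, 0, 0, 0],
    [44, 0, 0, 0, 0],
    [44, 0, 0, 0, 0]
  ]
}}

```text
t: 40.25
tcp_pos: [0.5259, -0.3142, 0.0267]
tool_rot: [0.141, -0.692, 0.693, -0.142]
force: [-1.1, 2.2, 5.6]
finger_gap: 0.555
```

```bash
python3 - <<'E'
from h import *
p=case(.098,.020)
plan((.5255,-.3135,.17,-66.8),(*p,.17,-84.8),(*p,.109+.021,-84.8),(*p,.093+.021,-84.8)); print(p)
E
```

```text
t 40.25 tcp [ 0.5259 -0.3142  0.0267] jaw yaw deg -66.89 gap mm 47.4 F [-1.1  2.2  5.6] q [-0.72  0.79  1.6   0.    0.75  0.45] down err [ 0.0013 -0.0006  0.    ]
(0.5255, -0.3135, 0.17, -66.8) -> [-0.001 -4.775 -0.021] twist -0.009
(np.float64(0.6302910071020819), np.float64(0.05684478289480025), 0.17, -84.8) -> [ -8.059  -4.778 -10.005] twist 1.791
(np.float64(0.6302910071020819), np.float64(0.05684478289480025), 0.13, -84.8) -> [ -8.057  -3.445 -10.006] twist 1.791
(np.float64(0.6302910071020819), np.float64(0.05684478289480025), 0.114, -84.8) -> [ -8.057  -2.912 -10.007] twist 1.791
[0.6303 0.0568]
```

Request:
{"fn": "apply_moves", "kwargs": {
  "motion": [
    [44, 0, -0.5, 0, 0],
    [44, 0, -1.5, 0, 0],
    [44, 0, -3, 0, 0],
    [44, 0, -4.5, 0, 0],
    [44, 0, -5.4, 0, 0],
    [44, 0, -5.4, 0, 0]
  ]
}}

```text
t: 41.0
tcp_pos: [0.5265, -0.3153, 0.1902]
tool_rot: [0.14, -0.691, 0.695, -0.143]
force: [0.8, 0.1, -3.1]
finger_gap: 0.552
```

```bash
python3 - <<'E'
from h import *
im=snap("scene","s12"); crop(im,'s12a',340,100,150,130,5)
p=case(.098,.020)
plan((*p,.19,-84.8))
E
```

```text
t 41.05 tcp [ 0.5253 -0.3143  0.1881] jaw yaw deg -66.89 gap mm 47.0 F [ 0.2  0.5 -4.4] q [-0.72  0.56  1.51 -0.    1.07  0.45] down err [ 0.0012 -0.0012  0.    ]
(np.float64(0.6302910071020819), np.float64(0.05684478289480025), 0.19, -84.8) -> [ -8.073  -0.072 -10.006] twist 1.791
```

View pics/s12a.png

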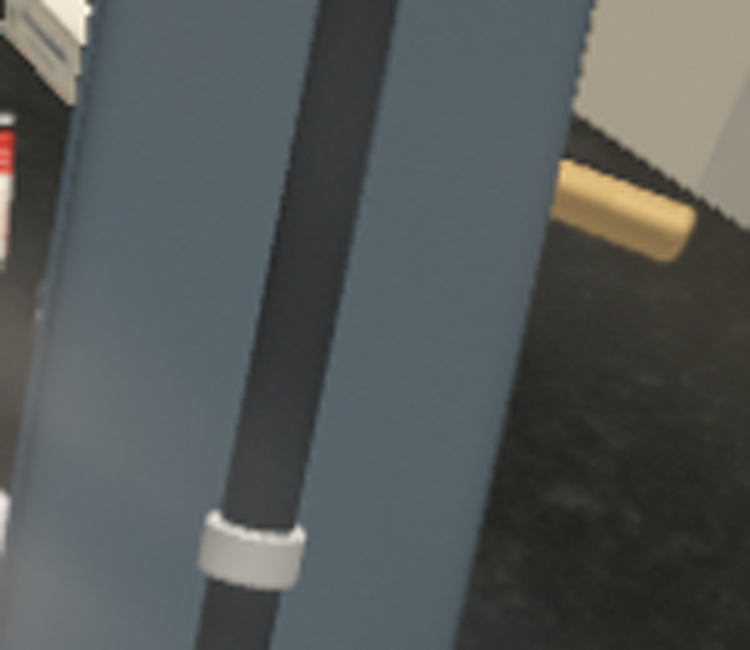

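Request:
{"fn": "apply_moves", "kwargs": {
  "motion": [
    [44, -0.5, 0, -0.6, 0.2],
    [44, -1.3, 0, -1.6, 0.4],
    [44, -2.1, 0, -2.6, 0.7],
    [44, -2.9, 0, -3.6, 1],
    [44, -3.7, 0, -4.6, 1.3],
    [44, -4.5, 0, -5.6, 1.6],
    [44, -5.3, 0, -6.6, 1.79],
    [44, -6.1, 0, -7.6, 1.79],
    [44, -6.9, 0, -8.6, 1.79],
    [44, -7.6, 0, -9.5, 1.79],
    [44, -8.07, 0, -10, 1.79],
    [44, -8.07, 0, -10, 1.79]
  ]
}}

```text
t: 42.55
tcp_pos: [0.6299, 0.0577, 0.1859]
tool_rot: [0.034, -0.706, 0.706, -0.032]
force: [0.7, -0.4, -2.8]
finger_gap: 0.55
```

Request:
{"fn": "apply_moves", "kwargs": {
  "motion": [
    [44, 0, 0, 0, 0],
    [44, 0, 0.5, 0, 0]
  ]
}}

```text
t: 42.8
tcp_pos: [0.6312, 0.0553, 0.173]
tool_rot: [0.031, -0.706, 0.707, -0.033]
force: [-0.5, 0.3, -2.7]
finger_gap: 0.544
```

```bash
python3 - <<'E'
from h import *
im=snap("scene","s13"); crop(im,'s13a',200,60,180,160,4.5)
im=snap("top","t13"); crop(im,'t13a',220,130,150,130,5)
p=case(.098,.020)
plan((*p,.1357,-84.8),(*p,.1157,-84.8))
E
```

```text
t 42.9 tcp [0.6285 0.0557 0.1701] jaw yaw deg -84.88 gap mm 46.8 F [-0.6 -0.6 -2.1] q [-0.09  0.61  1.47 -0.    1.07  1.39] down err [-0.0048  0.0002  0.    ]
(np.float64(0.6302910071020819), np.float64(0.05684478289480025), 0.1357, -84.8) -> [-0.069  1.147 -0.031] twist -0.008
(np.float64(0.6302910071020819), np.float64(0.05684478289480025), 0.1157, -84.8) -> [-0.072  1.814 -0.03 ] twist -0.008
```

View pics/s13a.png

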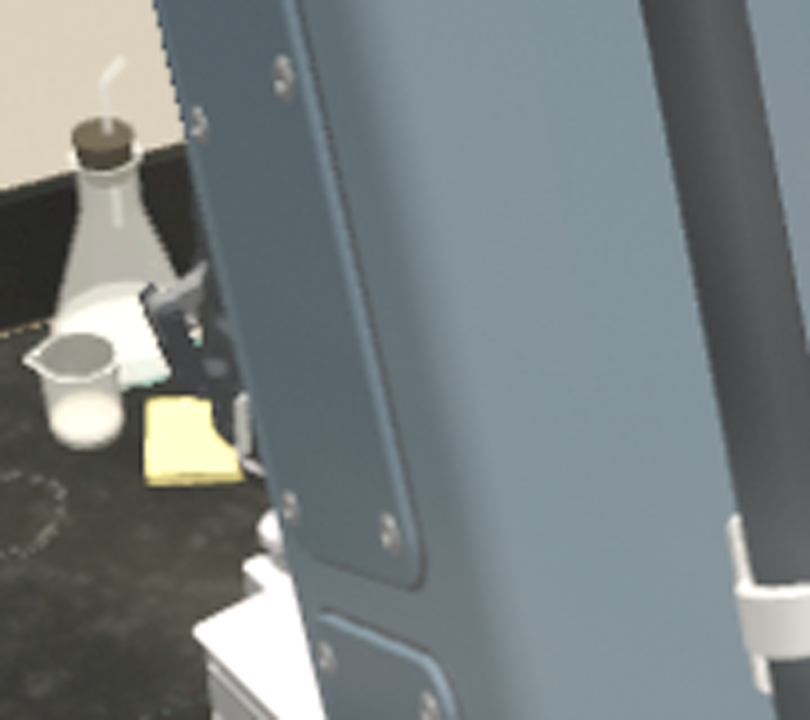

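View pics/t13a.png

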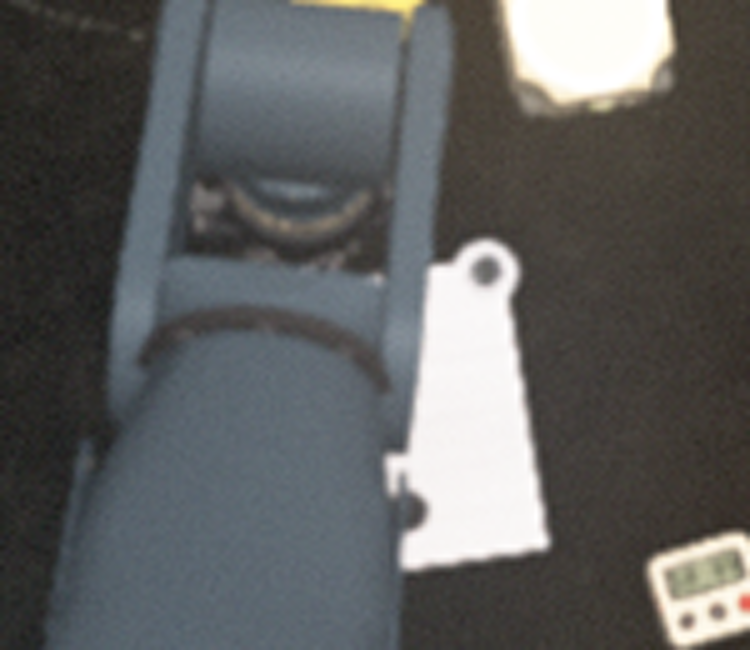

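Request:
{"fn": "apply_moves", "kwargs": {
  "motion": [
    [44, -0.04, 0.5, -0.02, 0],
    [44, -0.04, 1, -0.02, 0],
    [44, -0.04, 1.2, -0.02, 0],
    [44, -0.04, 1.3, -0.02, 0],
    [44, -0.04, 1.4, -0.02, 0],
    [44, -0.04, 1.5, -0.02, 0],
    [44, -0.04, 1.6, -0.02, 0],
    [44, -0.04, 1.7, -0.02, 0],
    [44, -0.04, 1.7, -0.02, 0]
  ]
}}

```text
t: 44.02
tcp_pos: [0.6316, 0.0575, 0.1213]
tool_rot: [-0.032, 0.706, -0.706, 0.032]
force: [-1.9, 0.9, 0.9]
finger_gap: 0.55
```

Request:
{"fn": "apply_moves", "kwargs": {
  "motion": [
    [44, 0, 0.1, 0, 0],
    [44, 0, 0.2, 0, 0],
    [44, 0, 0.25, 0, 0],
    [44, 0, 0.3, 0, 0],
    [44, 0, 0.3, 0, 0]
  ]
}}

```text
t: 44.65
tcp_pos: [0.6318, 0.0575, 0.1156]
tool_rot: [0.032, -0.706, 0.706, -0.033]
force: [-5.9, 0.9, 18.1]
finger_gap: 0.551
```

Request:
{"fn": "apply_moves", "kwargs": {
  "motion": [
    [44, 0, 0.06, 0, 0],
    [44, 0, 0.1, 0, 0],
    [44, 0, 0.1, 0, 0]
  ]
}}

```text
t: 45.02
tcp_pos: [0.632, 0.0576, 0.1154]
tool_rot: [0.031, -0.706, 0.707, -0.033]
force: [-9.6, 0.7, 31.8]
finger_gap: 0.546
```

Request:
{"fn": "apply_moves", "kwargs": {
  "motion": [
    [44, 0, -0.3, 0, 0],
    [44, 0, -1, 0, 0],
    [44, 0, -2, 0, 0],
    [44, 0, -2.8, 0, 0],
    [44, 0, -2.8, 0, 0]
  ]
}}

```text
t: 45.65
tcp_pos: [0.6329, 0.0573, 0.1942]
tool_rot: [0.031, -0.706, 0.707, -0.033]
force: [0.0, -0.4, -3.6]
finger_gap: 0.544
```

```bash
python3 - <<'E'
from h import *
plan((.5258,-.3142,.19,-66.89))
E
```

```text
t 45.65 tcp [0.6329 0.0573 0.1942] jaw yaw deg -84.8 gap mm 46.5 F [ 0.  -0.4 -3.6] q [-0.09  0.58  1.44 -0.    1.11  1.39] down err [ 0.004  -0.0004  0.    ]
(0.5258, -0.3142, 0.19, -66.89) -> [ 4.679  0.131 12.007] twist -1.791
```

Request:
{"fn": "apply_moves", "kwargs": {
  "motion": [
    [44, 0.3, 0, 0.7, 0],
    [44, 0.7, 0, 1.8, 0],
    [44, 1.1, 0, 3, -0.2],
    [44, 1.6, 0, 4.2, -0.5],
    [44, 2.1, 0, 5.4, -0.8],
    [44, 2.6, 0, 6.6, -1.1],
    [44, 3.1, 0, 7.8, -1.4],
    [44, 3.5, 0, 9, -1.79],
    [44, 4, 0, 10.2, -1.79],
    [44, 4.4, 0, 11.3, -1.79],
    [44, 4.7, 0, 12, -1.79],
    [44, 4.7, 0, 12, -1.79]
  ]
}}

```text
t: 47.15
tcp_pos: [0.5224, -0.3153, 0.1922]
tool_rot: [-0.141, 0.694, -0.692, 0.14]
force: [0.7, 0.7, -3.2]
finger_gap: 0.549
```

```bash
python3 - <<'E'
from h import *
im=snap("scene","s14"); crop(im,'s14a',230,140,150,130,5)
im=snap("top","t14"); crop(im,'t14a',250,160,100,100,6)
plan((.5245,-.315,.19,-66.89),(.5245,-.315,.0267,-66.89))
E
```

```text
t 47.25 tcp [ 0.5231 -0.313   0.1926] jaw yaw deg -66.92 gap mm 46.5 F [-0.4  1.1 -3. ] q [-0.72  0.55  1.51  0.    1.08  0.44] down err [-0.0013  0.0021  0.    ]
(0.5245, -0.315, 0.19, -66.89) -> [-0.018  0.086  0.079] twist -0.003
(0.5245, -0.315, 0.0267, -66.89) -> [-0.02   5.529  0.093] twist -0.003
```

View pics/s14a.png

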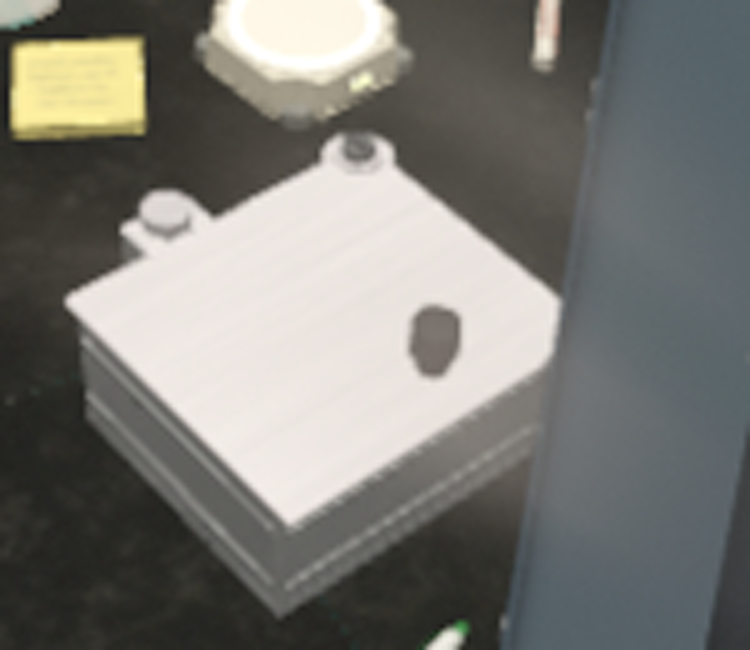

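View pics/t14a.png

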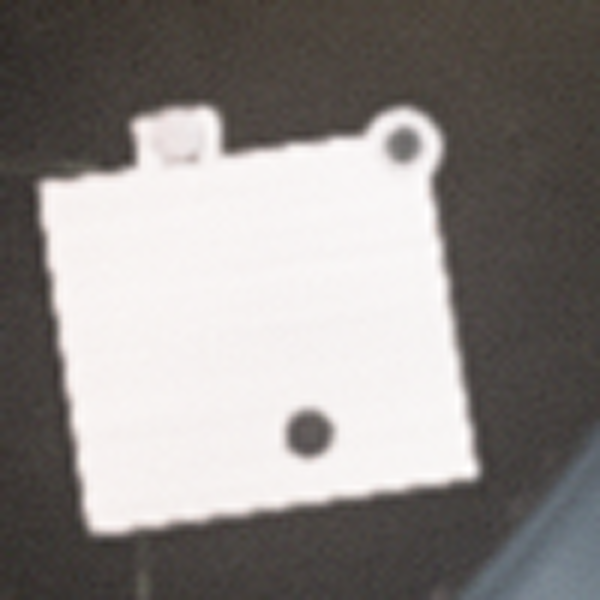

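```bash
python3 - <<'E'
from h import *
print(p2w("scene",*cc(230,140,5,165,206),.093),case(.098,.02))
k=p2w("top",*cc(250,160,6,309,433),.112)[:2]; print(k)
v=k-PIV; print(np.arctan2(v[1],v[0])%(2*np.pi)-np.arctan2(.068,-.133)-YAW)
E
```

```text
[0.6319 0.0547 0.093 ] [0.6303 0.0568]
[ 0.4862 -0.0074]
-5.551488926744397e-05
```

Request:
{"fn": "apply_moves", "kwargs": {
  "motion": [
    [44, 0, 1, 0.04, 0],
    [44, 0, 2.2, 0.04, 0],
    [44, 0, 3.4, 0.04, 0],
    [44, 0, 4.4, 0.04, 0],
    [44, 0, 5, 0.04, 0],
    [44, 0, 5.3, 0.04, 0],
    [44, 0, 5.42, 0.04, 0],
    [44, 0, 5.48, 0.04, 0],
    [44, 0, 5.48, 0.04, 0]
  ]
}}

```text
t: 48.38
tcp_pos: [0.5246, -0.3154, 0.0298]
tool_rot: [0.141, -0.692, 0.693, -0.142]
force: [0.0, 0.4, -2.4]
finger_gap: 0.55
```

Cover at 0 rad and pin where the down position is expected. Lowering the last 3 mm onto the mat.

Request:
{"fn": "apply_moves", "kwargs": {
  "motion": [
    [44, 0, 0.04, 0, 0],
    [44, 0, 0.07, 0, 0],
    [44, 0, 0.1, 0, 0],
    [44, 0, 0.11, 0, 0],
    [44, 0, 0.11, 0, 0]
  ]
}}

```text
t: 49.0
tcp_pos: [0.5243, -0.3151, 0.0268]
tool_rot: [0.142, -0.693, 0.693, -0.142]
force: [-1.9, 1.7, 4.3]
finger_gap: 0.547
```

Contact (load went from -2.4 to +4.3 N). Release and rise.

Request:
{"fn": "apply_moves", "kwargs": {
  "motion": [
    [85, 0, 0, 0, 0],
    [85, 0, 0, 0, 0],
    [85, 0, 0, 0, 0],
    [85, 0, 0, 0, 0],
    [85, 0, -0.8, 0, 0],
    [85, 0, -2, 0, 0],
    [85, 0, -3.5, 0, 0],
    [85, 0, -5, 0, 0],
    [85, 0, -6, 0, 0],
    [85, 0, -6, 0, 0]
  ]
}}

```text
t: 50.25
tcp_pos: [0.5256, -0.3161, 0.2085]
tool_rot: [0.14, -0.691, 0.695, -0.143]
force: [0.2, -0.4, -0.3]
finger_gap: 0.994
```

```bash
python3 - <<'E'
from h import *
plan((.45,.05,.3),(.4,.3,.3))
E
```

```text
t 50.25 tcp [ 0.5256 -0.3161  0.2085] jaw yaw deg -66.88 gap mm 84.9 F [ 0.2 -0.4 -0.3] q [-0.72  0.53  1.49 -0.    1.11  0.44] down err [ 0.0048 -0.0043  0.    ]
(0.45, 0.05, 0.3) -> [ -2.483  -3.114 -12.194] twist None
(0.4, 0.3, 0.3) -> [ -4.222  -3.157 -20.512] twist None
```

Request:
{"fn": "apply_moves", "kwargs": {
  "motion": [
    [85, -0.4, -1, -1.5, 0],
    [85, -0.8, -2, -3.3, 0],
    [85, -1.2, -3.1, -5.1, 0],
    [85, -1.6, -3.1, -6.9, 0],
    [85, -2, -3.1, -8.7, 0],
    [85, -2.4, -3.1, -10.5, 0],
    [85, -2.7, -3.1, -12.3, 0],
    [85, -3, -3.1, -14.1, 0],
    [85, -3.4, -3.1, -15.9, 0],
    [85, -3.8, -3.1, -17.7, 0],
    [85, -4.2, -3.1, -19.5, 0],
    [85, -4.2, -3.1, -20.5, 0]
  ]
}}

```text
t: 51.75
tcp_pos: [0.3973, 0.3023, 0.2969]
tool_rot: [0.143, -0.693, 0.693, -0.141]
force: [0.6, -0.2, 1.2]
finger_gap: 0.999
```

Request:
{"fn": "apply_moves", "kwargs": {
  "motion": [
    [85, 0, 0, 0, 0],
    [85, 0, 0, 0, 0],
    [85, 0, 0, 0, 0]
  ]
}}

```text
t: 52.12
tcp_pos: [0.399, 0.2991, 0.2983]
tool_rot: [0.141, -0.693, 0.693, -0.141]
force: [-0.2, 0.3, 0.1]
finger_gap: 0.993
```

```bash
python3 - <<'E'
from h import *
im=snap("scene","s15"); im2=snap("top","t15"); crop(im2,'t15a',240,150,200,140,4); crop(im2,'t15b',80,150,180,140,4)
st()
E
```

```text
t 52.23 tcp [0.3992 0.2992 0.2986] jaw yaw deg -67.0 gap mm 84.8 F [ 0.2 -0.   0.2] q [ 0.42  0.28  1.66 -0.    1.21  1.59] down err [-0.0002 -0.0002  0.    ]
```

View pics/s15.png

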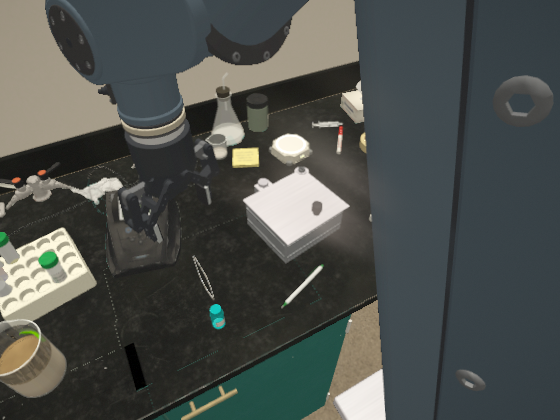

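View pics/t15a.png

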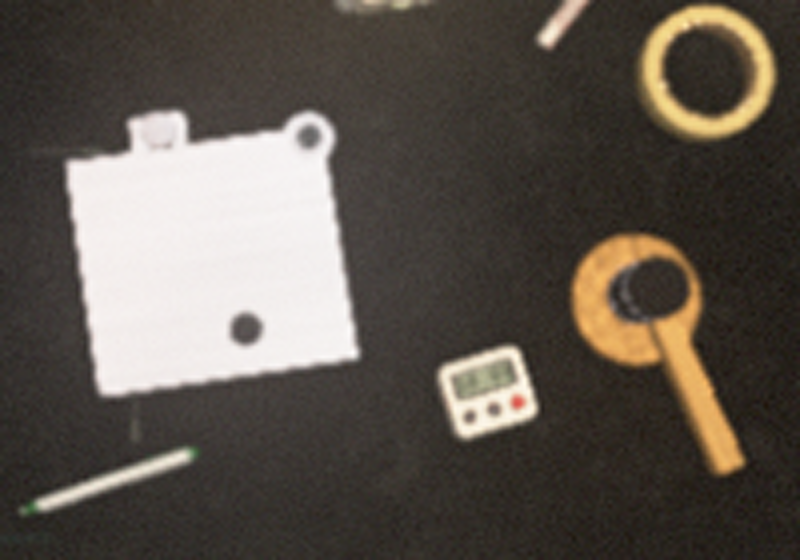

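View pics/t15b.png

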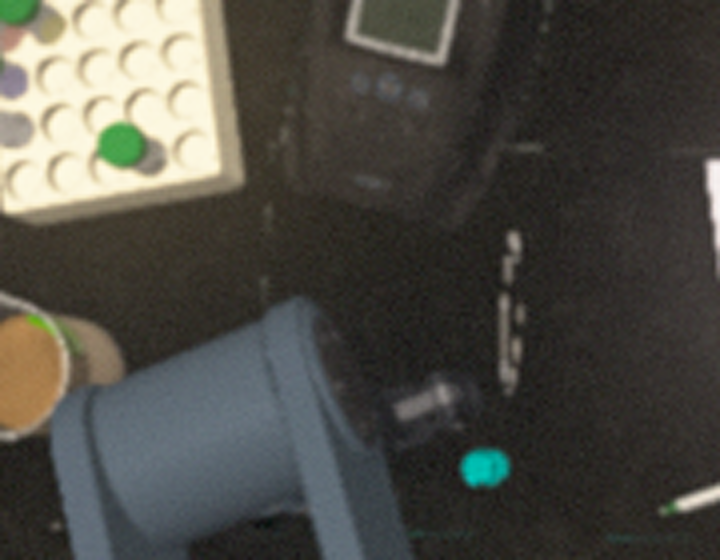

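```bash
python3 -c "
from station import manip
print(manip.sign_off())"
```

```text
the job is handed in; nothing more can be done
None
```

The vials are packed, the cover is shut and locked, and the mallet is back on its mat. I handed the job in at about 52 s of the 208 s allowed.

- **Vials:** Four of the five listed vials were on the worktop. I swung the cover open to about 1.64 rad and set each vial down inside. The pictures taken before shutting showed three standing in a row and the fourth standing in front of them.
- **Cover:** I swung it back against its stop, where it pushed back with about 17 N. The last knob position in the top picture gives 0.00 rad.
- **Lock pin:** I pressed it down with the mallet head until the force climbed to about 32 N with almost no more travel (0.2 mm). The pin head then appeared within about 3 mm of where it should be when fully down.
- **Mallet and the rest:** The final pictures show the mallet standing on its head on the mat. The forceps, pen, timer and turquoise look-alike look unmoved.

**Unexplained readings:** At the end of the opening swing, the force reading reached about 23 N and the hand stopped about 10 mm short until I let go of the knob. I did not find the cause, but the cover was fully open afterwards. The first vial touched the case floor at about 7 N just before release.

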